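# Sort cut parts and load the weld jig

### The job

Sort the four loose parts on the welding bench: set both round bushings standing upright in the slatted crate and lay the square tube stub flat in the low sheet-metal tray. The eared lug goes in the weld jig: lift the jig's hinged guard well up, lay the lug flat on its plate inside the brass pocket with its length running from front to back of the jig, and then lower the guard fully closed over it. Leave everything released and at rest.

Things in the scene. Friction and masses are not known exactly. Their poses are not given: they have to be found in the camera images.
- bushing_a: steel bushing: short round tube, 36 mm outside diameter, 22 mm bore, 40 mm tall, about 0.2 kg, standing on end loose on the table. Origin: centre of its underside; z up along its axis. The two bushings are alike.
- bushing_b: steel bushing: short round tube, 36 mm outside diameter, 22 mm bore, 40 mm tall, about 0.2 kg, standing on end loose on the table. Origin: centre of its underside; z up along its axis. The two bushings are alike.
- stub: square aluminium tube stub, 30 by 30 mm in section (3 mm wall) and 50 mm long, about 0.13 kg, lying on its side loose on the table. Origin: centre of its underside; x along its length (horizontal), z up.
- lug: steel lug, about 0.3 kg: flat base plate 70 (x) by 44 (y) by 8 mm with an upright ear in its middle, 10 mm thick (y), 44 mm long at the foot (x), rounded top with a dark hole, 43 mm high over all. Loose, plate down on the table; hold it by the ear, pinched across y. Origin: centre of the underside; x along plate and ear, z up. Either way round is right in the pocket.
- crate: white plastic slatted crate, 60 mm tall, the taller of the two open boxes; place for the bushings. Fixed to the table. Outside 110 (x) by 160 (y) mm, walls 5 mm thick, floor 5 mm thick. Origin: centre of its underside at table height; x across its short side, y along its long side, z up.
- tray: low plain sheet-metal tray, 25 mm tall, the lower of the two open boxes; place for the tube stub. Fixed to the table. Outside 110 (x) by 160 (y) mm, walls 5 mm thick, floor 5 mm thick. Origin: centre of its underside at table height; x across its short side, y along its long side, z up.
- nest (a point): centre of the pocket floor in the weld jig, 12 mm above the table. x: from the jig's front to its back (hinge side), z up. Four brass strips 6 mm high bound the pocket, 86 mm (x) by 60 mm (y) free. The jig is a fixed grey steel box, 140 (x) by 180 (y) mm, centred here; side and back walls (5 mm thick) rise to 70 mm above the table, the front wall to 28 mm; the guard covers its top.
- guard (a joint): guard angle, rad: 0 closed (level), grows as its front edge is lifted, stops at 1.8 (leaning a little back). Stiff hinge: it stays at whatever angle it is left; about 4 N at the handle moves it. The guard is a flat 6 mm blue frame with a see-through grille of thin bars, 135 mm from hinge to front edge, 178 mm wide, 0.35 kg. May start ajar by up to 0.3.
- guard_hinge (a point): middle of the guard's hinge axis at the back of the jig, 72 mm above the table; the axis runs along y of nest; this frame is parallel to nest and does not turn with the guard.
- guard_handle (a point): middle of the guard's handle, a round steel bar 10 mm thick along y, 100 mm between its end posts, 45 mm in front of the guard's front edge, 180 mm from the hinge axis and 3 mm above it when closed; frame turns with the guard. The bar can be pinched from above, one finger each side, at every guard angle, and turns between the fingers.
Not all that is in view belongs to the job. Of the things like the crate, leave any that is blue; of the rest the smaller one is meant.

How it is judged:
By the outcome, as a careful person would: the job done as asked, in the order asked, and still so for the second after the job is handed in, with the robot touching nothing.
It also fails if it takes over 144 s, if anything falls off the work surface, if the arm or the gripper's body presses on something with over 40 N, if the wrist force passes 120 N, or if a joint passes its speed limit or range.

### The arm

A 6-joint arm with a two-finger parallel gripper is mounted at the origin on the work surface. World frame = base frame: x ahead of the robot, y to its left, z up, the work surface at z = 0. Lengths are in m, angles in degrees, forces in N, time in s.
With the tool pointing down it reaches from about 0.4 to 0.825 m from the base axis. Payload 7 kg.
Tool frame: the origin (TCP) lies midway between the tips of the shut fingers; the grasp point (between the pads) lies 19 mm behind it; z points along the fingers, y is the line along which they close (so a half turn about z gives the same grasp; the last joint's range is limited). The gripper opens to 88 mm and grips with 3 to 60 N. Pads are 19 mm wide; open, the fingers measure 130 mm over their backs; the gripper's body (78 mm by 193 mm) begins 47 mm behind the grasp point.
Start: joints at [-49.211, 20.546, 0.682, 0, -70.136, -16.507], TCP at [0.278, -0.615, 0.227] pointing down, gripper open.
Joint ranges: [-176.03, 176.03], [-82.01, 121.73], [-58.28, 71.71], [-173.87, 95.51], [-174.79, -0.11], [-173.66, 173.66]. Speed limits (degrees/s): [136.94, 136.94, 172.46, 180, 180, 180].

### API

Orientations are given as [roll, pitch, yaw] about the fixed x, y, z axes, in that order (R = Rz(yaw) Ry(pitch) Rx(roll)).
In Python, from plant import r gives the robot as it stands. The module is installed in compiled form; this text tells all that it offers.
- The arm moves only by the tool play_rows, never from a script. Its argument "rows" is a list of rows, each an object with "slide": the shift along the tool's x, y, z as a fraction of full scale, a list of three; "delta_rot": the turn, a rotation vector about the tool's x, y, z as a fraction of full scale, a list of three; "fingers": the opening, from -1 (shut) to 1 (fully open). In form: [{"slide": [x, y, z], "delta_rot": [rx, ry, rz], "fingers": fingers}, ...]. A call has 1 to 8 rows; each row shifts and turns the commanded pose from where the row before left it, along the tool's axes as they then stand; what a row does not reach is not made up. Full scale, the value 1, is 0.15 m for a shift and 0.08 rad for a turn. A row lasts 1/8 s, in which the tool goes at most 62.5 mm and 10.7 degrees, less where a joint would pass 70% of its speed; a pose out of reach is approached as far as the arm can. A call with a number of a shift or a turn outside -1 to 1 is refused whole. A call with a gripper value outside its range is refused whole. The fingers move at their own pace and stop on an object; "squeeze" is the grip in N (left out, the last holds). Time passes only in rows, so rows that do not move let the fingers close. It gives the time, the measured TCP pose, the force, the opening and the grip force at its end, in the units of the state.
- r.get_state(): the state, without advancing time (a new reading comes with each control period).
- r.capture(name): name is "scene" or "top" or "wrist"; returns a dict with "image" (420x560x3 uint8, blue, green, red), "fx", "fy", "cx", "cy" (pixels), "R" (3x3) and "t" (3): a world point X has camera coordinates R X + t; the wrist camera has in their place "T_tool_cam" (4x4, takes a point from camera to tool coordinates, whose origin is the TCP and whose axes are the flange's). Camera axes: x right, y down, z forward; pixel columns grow to the right and rows downward; lengths in m; the calibration is good to about 2 mm. A picture is of the moment at which its call begins: read the wrist's pose just before it. There is no depth.
- r.close_job(): hands the job in; it is judged then, once.
The state is a dict: "time_s": time; "joints": joint angles; "qd": joint speeds; "joint_torque": joint torques, N m; "tcp_pos": TCP position; "eef_rot": TCP orientation; "contact_force": force on the tool from outside, world axes, zero at the start; "moment": the same for the moment, N m; "gripper_width": finger opening in m; "gripper_force": force on a finger pad.
Only numpy, scipy, OpenCV 4.12 (cv2) and the standard library are available. Lean on these libraries where they do the work, as an engineer would, in place of code of your own. Each camera call takes 0.05 s, during which the arm holds its last target. There are 200 camera calls.

## Working session

There is one attempt and no reset: what is moved stays moved. The work goes in short steps, Python scripts to look and compute and a tool call to move; the robot and the scene stay as the last step left them, time stands still between calls to the robot, and variables do not carry over. Pictures are saved under pics/ and viewed, at most 14 in all, crops included, and the job is handed in when it is done.

Besides the shell and the picture viewer there is one more tool, called as name(argument=value, ...) on one line, values as JSON. play_rows: Moves the arm, as the interface text tells. Shift numbers are shares of 0.15 m and turn numbers shares of 0.08 rad, none past 1 either way. Its arguments: {"type":"object","properties":{"rows":{"type":"array"},"squeeze":{"type":"number"}},"required":["rows"]}

```bash
ls; mkdir -p pics
python3 - <<'E'
from plant import r
import cv2,pickle
s=r.get_state(); print(s)
for n in("scene","top"):
    c=r.capture(n); cv2.imwrite(f"pics/{n}0.png",c["image"]); pickle.dump(c,open(f"{n}.pkl","wb"))
    print(n,c["fx"],c["cx"],c["cy"],c["R"],c["t"])
E
```

```text
pics
{'time_s': 0.0, 'joints': array([-4.92115433e+01,  2.05907322e+01,  6.33641241e-01, -2.09631625e-02,
       -7.01358660e+01, -1.65065349e+01]), 'qd': array([ 0.00863626, -0.08145091, -0.02293019,  0.06155799,  0.04651596,
        0.03089663]), 'joint_torque': array([ 8.46180901e-04, -5.82716203e+01,  2.93065381e+01,  6.99698389e+00,
        6.93502690e-03, -1.27570288e-04]), 'tcp_pos': array([ 0.27734987, -0.61484542,  0.22562697]), 'eef_rot': array([ 1.79905274e+02, -7.51948316e-03, -1.55725211e+02]), 'contact_force': array([ 0.19544577,  0.39768815, -0.02618242]), 'moment': array([-0.00956146,  0.02721709, -0.00444244]), 'gripper_force': 0.0, 'gripper_width': 0.0875334749736661}
scene 454.48445692467254 281.5235487318849 216.7513804546311 [[-0.33821695  0.94101644  0.00986634]
 [ 0.763479    0.28050641 -0.5817353 ]
 [-0.55019006 -0.18922    -0.81331832]] [ 0.05420391 -0.4116205   1.5632105 ]
top 527.0610583804505 281.24864690433196 212.25466505127372 [[ 0.0167776  -0.99984597  0.00515315]
 [-0.98032729 -0.01746337 -0.19660477]
 [ 0.19666447 -0.00175322 -0.98046928]] [0.12931174 0.55693595 1.66211775]
```

View pics/scene0.png

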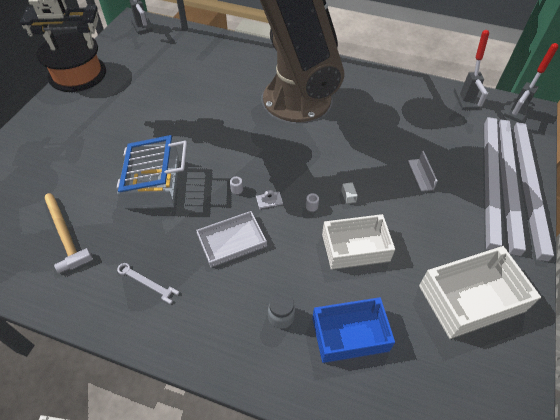

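View pics/top0.png

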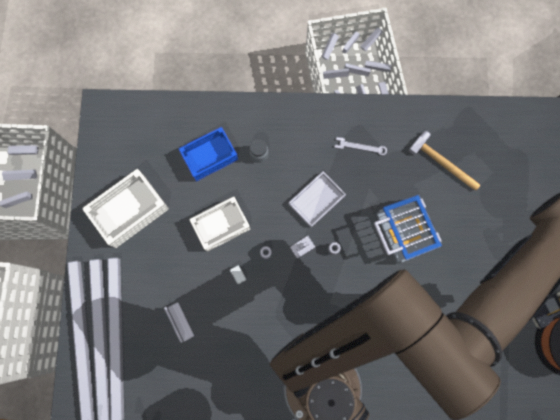

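Candidates, in scene pixels:
- **Crate:** small white (358,242), large white (478,290), blue (353,330). I choose the small white one.
- **Bushings:** (236,184) and (312,200). The dark cup at (281,312) is too big.
- **Stub:** (348,192). The angle piece at (425,172) is not it.
- **Lug:** (268,197).
- **Tray:** (232,240).

Next is a close crop to check these choices.

Run:
```python
import cv2,pickle,numpy as np
def crop(n,x,y,w,h,s,f):
    im=pickle.load(open(n+".pkl","rb"))["image"][y:y+h,x:x+w]
    o=cv2.resize(im,None,fx=s,fy=s,interpolation=cv2.INTER_CUBIC)
    for k in range(0,w,10): cv2.line(o,(k*s,0),(k*s,12 if (x+k)%50==0 else 5),(0,255,255),1)
    for k in range(0,h,10): cv2.line(o,(0,k*s),(12 if (y+k)%50==0 else 5,k*s),(0,255,255),1)
    cv2.imwrite(f,o)
crop("top",180,180,180,110,4,"pics/t1.png")
crop("scene",190,160,210,115,4-1,"pics/s1.png")
a=[]
crop("top",350,180,100,90,6,"pics/t2.png"); crop("scene",105,125,95,90,6,"pics/s2.png")
a=cv2.imread("pics/t2.png");b=cv2.imread("pics/s2.png")
cv2.imwrite("pics/jig.png",cv2.resize(np.hstack([a,b[:540]]),None,fx=.68,fy=.68))
```

```text
(no output)
```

View pics/t1.png

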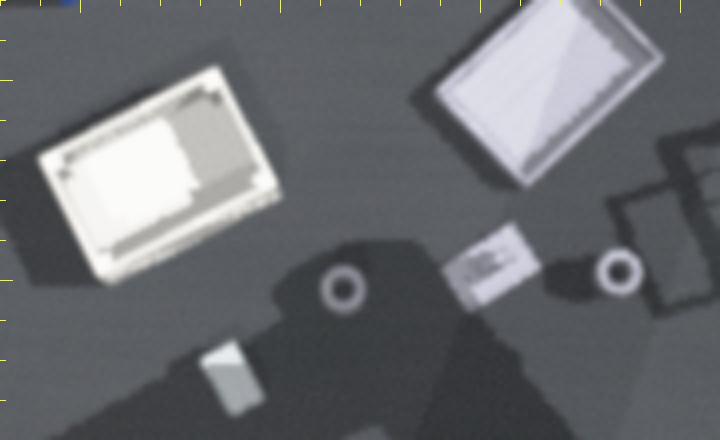

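View pics/jig.png

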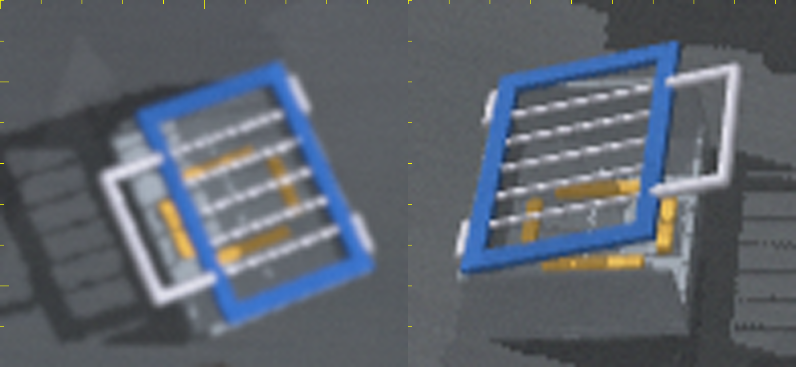

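The picture shows the following, in top crop pixels:
- Bushings are rings at (343,288) and (619,272).
- The lug plate is at (492,267) and the stub at (232,378).
- The small white crate and the grey tray are as described.
- The jig's front (handle) faces image left, and the guard is ajar.

Next I fit poses to these points.

```bash
cat > h.py <<'E'
import numpy as np,pickle
from scipy.optimize import least_squares
from scipy.spatial.transform import Rotation as Ro
def cam(n): return pickle.load(open(n+".pkl","rb"))
def proj(c,X):
    p=np.atleast_2d(X)@c["R"].T+c["t"]; return np.c_[c["fx"]*p[:,0]/p[:,2]+c["cx"],c["fy"]*p[:,1]/p[:,2]+c["cy"]]
def ray(c,uv,z):
    d=c["R"].T@np.array([(uv[0]-c["cx"])/c["fx"],(uv[1]-c["cy"])/c["fy"],1]); C=-c["R"].T@c["t"]
    return C+d*(z-C[2])/d[2]
def move(s,xyz,yaw):
    """rows' total: tool-frame shift (m) and turn (rad) from state to xyz, tool down with yaw deg"""
    R=Ro.from_euler("xyz",s["eef_rot"],degrees=True); T=Ro.from_euler("xyz",[180,0,yaw],degrees=True)
    return R.inv().apply(np.array(xyz)-s["tcp_pos"]),(R.inv()*T).as_rotvec()
E
python3 - <<'E'
from h import *
t=cam("top");s=cam("scene");np.set_printoptions(precision=4,suppress=True)
q=lambda X,Y:(180+X/4,180+Y/4)
for n,p,z in[("bL",(343,288),.04),("bR",(619,272),.04)]:print(n,ray(t,q(*p),z))
for n,ps,z in[("lug",[(442,268),(513,222),(543,266),(470,312)],.008),("stub",[(199,360),(234,340),(265,398),(236,416)],.03),
 ("tray",[(435,90),(527,187),(663,58)],.025),("crate",[(39,157),(217,67),(282,196),(104,284)],.06)]:
    P=np.array([ray(t,q(*p),z)[:2] for p in ps]); c=P.mean(0) if len(P)==4 else (P[0]+P[2])/2
    print(n,c,"sides",[(round(np.hypot(*d),4),round(np.degrees(np.arctan2(d[1],d[0])),1)) for d in np.diff(P,axis=0)])
jt=lambda X,Y:(350+X/4.08,180+Y/4.08); js=lambda X,Y:(105+(X-408)/4.08,125+Y/4.08)
T=[((105,177),'g',(-.18,-.053,.003)),((158,298),'g',(-.18,.053,.003))]
obs=[]
def add(c,f,p,k,X): obs.append((c,f(*p),k,np.array(X,float)))
# y of nest: z up, x front->back ; in top image back=right, so +y = up in image
for (p,X) in [((105,177),(-.18,.053,.003)),((158,298),(-.18,-.053,.003)),((138,115),(-.135,.089,0)),((232,325),(-.135,-.089,0)),((280,65),(0,.089,0)),((373,265),(0,-.089,0))]: add(t,jt,p,'g',X)
for (p,X) in [((737,68),(-.18,.053,.003)),((725,185),(-.18,-.053,.003)),((678,45),(-.135,.089,0)),((648,238),(-.135,-.089,0)),((500,80),(0,.089,0)),((463,270),(0,-.089,0))]:
    add(s,js,p,'g',X)
for (p,X) in [((175,228),(-.046,0,.018)),((289,184),(.046,0,.018)),((217,163),(0,.033,.018)),((254,245),(0,-.033,.018))]: add(t,jt,p,'n',X)
def pt(v,k,X):
    x,y,w,a,h=v
    if k=='g': # lift front: rotate -x towards +z
        X=Ro.from_rotvec([0,a,0]).apply(X)+[h,0,.072]
    return Ro.from_rotvec([0,0,w]).apply(X)+[x,y,0]
def f(v): return np.concatenate([proj(c,pt(v,k,X))[0]-o for c,o,k,X in obs]+[[ (v[4]-.0675)*500]])
c0=ray(t,jt(234,205),.015)
best=min((least_squares(f,[c0[0],c0[1],w,.2,.0675],loss="soft_l1") for w in(-1.2,-1.9,1,2.5)),key=lambda r:r.cost)
print("nest",best.x,np.degrees(best.x[2]),best.cost);print(f(best.x)[:-1].reshape(-1,2))
print("handle",pt(best.x,'g',[-.18,0,.003]))
E
```

```text
bL [0.4255 0.1869 0.04  ]
bR [ 0.4424 -0.0366  0.04  ]
lug [0.4491 0.0649] sides [(np.float64(0.0705), np.float64(-56.0)), (np.float64(0.0441), np.float64(-145.4)), (np.float64(0.0716), np.float64(123.2))]
stub [0.3519 0.2738] sides [(np.float64(0.0324), np.float64(-59.0)), (np.float64(0.0533), np.float64(-150.2)), (np.float64(0.0272), np.float64(122.9))]
tray [0.6096 0.0195] sides [(np.float64(0.1114), np.float64(-136.3)), (np.float64(0.1586), np.float64(-45.4))]
crate [0.5119 0.3356] sides [(np.float64(0.1611), np.float64(-61.3)), (np.float64(0.1197), np.float64(-152.1)), (np.float64(0.1585), np.float64(117.8))]
nest [ 0.5088 -0.2792 -1.1434  0.2016  0.0668] -65.5117691173062 274.6029396707995
[[  0.001    0.3544]
 [  1.7394   1.5557]
 [ -1.3131   0.6186]
 [  0.3772   0.3973]
 [ -1.0749  -1.3013]
 [  0.9702  -0.4818]
 [ -3.3403  26.8129]
 [  1.2601 -30.0176]
 [ -5.2329  46.5149]
 [  6.1327 -48.1578]
 [ -9.3361  47.2034]
 [  7.4135 -46.9329]
 [  1.8435  -0.1914]
 [ -1.1725  -0.3357]
 [ -0.3492   1.2692]
 [ -0.6111  -0.7789]]
handle [ 0.4637 -0.1801  0.111 ]
```

```bash
cat > jig.py <<'E'
from h import *
t=cam("top");s=cam("scene");np.set_printoptions(precision=4,suppress=True)
jt=lambda X,Y:(350+X/4.08,180+Y/4.08); js=lambda X,Y:(105+(X-408)/4.08,125+Y/4.08)
obs=[]
def add(c,f,p,k,X): obs.append((c,f(*p),k,np.array(X,float)))
for (p,X) in [((105,177),(-.18,.053,.003)),((158,298),(-.18,-.053,.003)),((138,115),(-.135,.089,0)),((232,325),(-.135,-.089,0)),((280,65),(0,.089,0)),((373,265),(0,-.089,0))]: add(t,jt,p,'g',X)
for (p,X) in [((737,68),(-.18,-.053,.003)),((725,185),(-.18,.053,.003)),((678,45),(-.135,-.089,0)),((648,238),(-.135,.089,0)),((500,80),(0,-.089,0)),((463,270),(0,.089,0))]: add(s,js,p,'g',X)
for (p,X) in [((175,228),(-.046,0,.018)),((289,184),(.046,0,.018)),((217,163),(0,.033,.018)),((254,245),(0,-.033,.018))]: add(t,jt,p,'n',X)
def pt(v,k,X):
    x,y,w,a,h=v
    if k=='g': X=Ro.from_rotvec([0,a,0]).apply(X)+[h,0,.072]
    return Ro.from_rotvec([0,0,w]).apply(X)+[x,y,0]
def f(v): return np.concatenate([proj(c,pt(v,k,X))[0]-o for c,o,k,X in obs]+[[ (v[4]-.0675)*500]])
b=least_squares(f,[.51,-.28,-1.14,.2,.0675],loss="soft_l1")
print("nest",b.x,np.degrees(b.x[2]),b.cost);print(f(b.x)[:-1].reshape(-1,2).T)
for a in (0,b.x[3],.6,1.0,1.4,1.7): v=b.x.copy();v[3]=a;print("handle",a,pt(v,'g',[-.18,0,.003]))
E
python3 jig.py
```

```text
nest [ 0.5085 -0.279  -1.1767  0.1903  0.0668] -67.41851825612403 7.046436927392101
[[-0.2871  0.3947 -1.0082 -1.0574 -0.0313  0.3678 -0.7259 -0.7197  0.0898
   1.2925 -0.3948 -1.1228  1.5998 -1.0205 -0.0975 -0.9593]
 [-0.6485  0.9245 -0.1246  0.3027 -0.9333  0.6062  0.005  -0.3875 -0.0333
   0.1911 -1.004  -0.02   -0.5328  0.1655  1.2256 -0.5705]]
handle 0 [ 0.4651 -0.1745  0.075 ]
handle 0.1902681972856869 [ 0.4665 -0.178   0.109 ]
handle 0.6 [ 0.4778 -0.2051  0.1761]
handle 1.0 [ 0.4978 -0.2532  0.2251]
handle 1.4 [ 0.5236 -0.3151  0.2499]
handle 1.7 [ 0.5442 -0.3648  0.2501]
```

```bash
cat >> h.py <<'E'
def plan(wps,start=None,vmax=.4):
    """for each waypoint (x,y,z,yaw): N equal rows (slide, delta_rot in units of play_rows)"""
    if start is None:
        from plant import r; s=r.get_state(); p=s["tcp_pos"]; R=Ro.from_euler("xyz",s["eef_rot"],degrees=True)
        print("at",np.round(p,4),np.round(s["eef_rot"],1),"F",np.round(s["contact_force"],1),"w",round(s["gripper_width"],4),"t",s["time_s"])
    else: p=np.array(start[:3]); R=Ro.from_euler("xyz",[180,0,start[3]],degrees=True)
    for x,y,z,w in wps:
        T=Ro.from_euler("xyz",[180,0,w],degrees=True); q=np.array([x,y,z])
        d=R.inv().apply(q-p); rv=(R.inv()*T).as_rotvec()
        N=int(np.ceil(max(np.linalg.norm(d)/.15/vmax,np.linalg.norm(rv)/.08,1)))
        E=Ro.from_rotvec(rv/N).as_matrix(); S=sum(np.linalg.matrix_power(E,k) for k in range(N))
        print("->",(x,y,z,w),"N",N,"slide",np.round(np.linalg.solve(S,d)/.15,3).tolist(),"rot",np.round(rv/N/.08,3).tolist())
        p,R=q,T
E
python3 - <<'E'
from h import *
t,s=cam("top"),cam("scene")
for n,X in dict(bL=(.4255,.1869,.04),bR=(.4424,-.0366,.04),lug=(.4491,.0649,.008),stub=(.3519,.2738,.03),crate=(.5163,.338,.005),tray=(.6096,.0195,.005)).items(): print(n,proj(s,X).round(1))
plan([(.4424,-.0366,.13,-90),(.4424,-.0366,.008,-90),(.4424,-.0366,.14,-90),(.533,.307,.14,-61.7),(.533,.307,.016,-61.7)])
E
```

```text
bL [[312.7 196. ]]
bR [[236.1 179. ]]
lug [[268.7 197.4]]
stub [[349.4 187.4]]
crate [[355.7 244.7]]
tray [[231.8 237.7]]
at [ 0.2774 -0.6149  0.2257] [ 179.9   -0.  -155.7] F [0.5 0.2 0.1] w 0.0875 t 0.1
-> (0.4424, -0.0366, 0.13, -90) N 15 slide [-0.267, 0.093, 0.043] rot [0.001, 0.001, -0.956]
-> (0.4424, -0.0366, 0.008, -90) N 3 slide [0.0, -0.0, 0.271] rot [0.0, 0.0, 0.0]
-> (0.4424, -0.0366, 0.14, -90) N 3 slide [0.0, 0.0, -0.293] rot [0.0, 0.0, 0.0]
-> (0.533, 0.307, 0.14, -61.7) N 7 slide [-0.305, -0.155, -0.0] rot [0.0, 0.0, -0.882]
-> (0.533, 0.307, 0.016, -61.7) N 3 slide [0.0, -0.0, 0.276] rot [0.0, 0.0, 0.0]
```

play_rows(rows=[{"slide":[-0.267,0.093,0.02],"delta_rot":[0,0,-0.956],"fingers":1},{"slide":[-0.267,0.093,0.02],"delta_rot":[0,0,-0.956],"fingers":1},{"slide":[-0.267,0.093,0.02],"delta_rot":[0,0,-0.956],"fingers":1},{"slide":[-0.267,0.093,0.02],"delta_rot":[0,0,-0.956],"fingers":1},{"slide":[-0.267,0.093,0.02],"delta_rot":[0,0,-0.956],"fingers":1},{"slide":[-0.267,0.093,0.02],"delta_rot":[0,0,-0.956],"fingers":1},{"slide":[-0.267,0.093,0.02],"delta_rot":[0,0,-0.956],"fingers":1}], squeeze=20)

```text
time_s: 0.98
tcp_pos: [0.4393, -0.3688, 0.205]
eef_rot: [180.0, -0.0, -124.9]
contact_force: [0.9, -0.2, 0.2]
gripper_width: 0.0875
gripper_force: 0.0
```

play_rows(rows=[{"slide":[-0.267,0.093,0.063],"delta_rot":[0,0,-0.956],"fingers":1},{"slide":[-0.267,0.093,0.063],"delta_rot":[0,0,-0.956],"fingers":1},{"slide":[-0.267,0.093,0.063],"delta_rot":[0,0,-0.956],"fingers":1},{"slide":[-0.267,0.093,0.063],"delta_rot":[0,0,-0.956],"fingers":1},{"slide":[-0.267,0.093,0.063],"delta_rot":[0,0,-0.956],"fingers":1},{"slide":[-0.267,0.093,0.063],"delta_rot":[0,0,-0.956],"fingers":1},{"slide":[-0.267,0.093,0.063],"delta_rot":[0,0,-0.956],"fingers":1},{"slide":[-0.267,0.093,0.063],"delta_rot":[0,0,-0.956],"fingers":1}])

```text
time_s: 1.98
tcp_pos: [0.4415, -0.0349, 0.1296]
eef_rot: [180.0, -0.0, -89.8]
contact_force: [0.7, 0.4, -0.3]
gripper_width: 0.0875
gripper_force: 0.0
```

play_rows(rows=[{"slide":[0,0,0],"delta_rot":[0,0,0],"fingers":1},{"slide":[0,0,0],"delta_rot":[0,0,0],"fingers":1}])

```text
time_s: 2.22
tcp_pos: [0.442, -0.0361, 0.1301]
eef_rot: [-180.0, -0.0, -90.0]
contact_force: [0.1, 0.6, 0.3]
gripper_width: 0.0876
gripper_force: 0.0
```

Run:
```python
from h import *
from plant import r
import cv2
s=r.get_state(); c=r.capture("wrist"); cv2.imwrite("pics/w1.png",c["image"])
T=c["T_tool_cam"]; W=np.eye(4); W[:3,:3]=Ro.from_euler("xyz",s["eef_rot"],degrees=True).as_matrix(); W[:3,3]=s["tcp_pos"]
M=np.linalg.inv(W@T); c["R"],c["t"]=M[:3,:3],M[:3,3]; pickle.dump(c,open("w1.pkl","wb"))
for X in [(.4424,-.0366,.04),(.4491,.0649,.008)]: print(proj(c,X))
print(np.round(T,3))
```

```text
[[285.3885234  212.37717073]]
[[279.03544788 297.68624376]]
[[-0.001 -0.961 -0.277  0.074]
 [ 1.    -0.001 -0.     0.   ]
 [-0.    -0.277  0.961 -0.157]
 [ 0.     0.     0.     1.   ]]
```

View pics/w1.png

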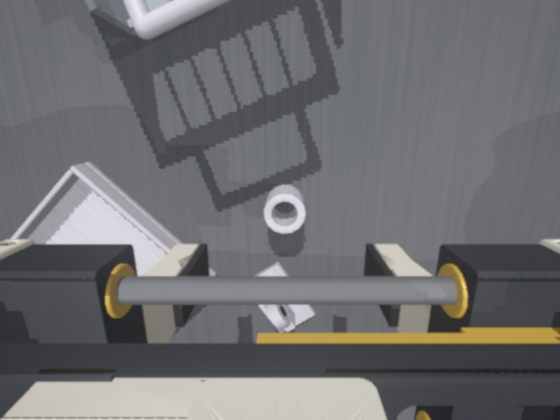

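The bushing rim is at (285,210) and was predicted at (285,212), so the estimate is good. I'll descend and grip.

play_rows(rows=[{"slide":[0,0,0.27],"delta_rot":[0,0,0],"fingers":1},{"slide":[0,0,0.27],"delta_rot":[0,0,0],"fingers":1},{"slide":[0,0,0.27],"delta_rot":[0,0,0],"fingers":1},{"slide":[0,0,0],"delta_rot":[0,0,0],"fingers":-1},{"slide":[0,0,0],"delta_rot":[0,0,0],"fingers":-1},{"slide":[0,0,0],"delta_rot":[0,0,0],"fingers":-1},{"slide":[0,0,0],"delta_rot":[0,0,0],"fingers":-1},{"slide":[0,0,0],"delta_rot":[0,0,0],"fingers":-1}])

```text
time_s: 3.28
tcp_pos: [0.4423, -0.036, 0.0092]
eef_rot: [-179.9, 0.0, -90.0]
contact_force: [0.1, -0.1, -0.3]
gripper_width: 0.0431
gripper_force: 0.0
```

play_rows(rows=[{"slide":[0,0,0],"delta_rot":[0,0,0],"fingers":-1},{"slide":[0,0,-0.2],"delta_rot":[0,0,0],"fingers":-1},{"slide":[0,0,-0.35],"delta_rot":[0,0,0],"fingers":-1},{"slide":[0,0,-0.35],"delta_rot":[0,0,0],"fingers":-1},{"slide":[0,0,0],"delta_rot":[0,0,0],"fingers":-1}])

```text
time_s: 3.9
tcp_pos: [0.4442, -0.0354, 0.1472]
eef_rot: [-179.6, 0.1, -90.0]
contact_force: [0.6, 0.8, -2.3]
gripper_width: 0.0365
gripper_force: 20.0
```

Run:
```python
from h import *
plan([(.533,.307,.147,-61.7),(.533,.307,.016,-61.7),(.533,.307,.147,-61.7),(.4255,.1869,.13,-90),(.4255,.1869,.009,-90),(.4255,.1869,.147,-90),(.500,.369,.147,-61.7)])
```

```text
at [ 0.4442 -0.0354  0.1472] [-1.796e+02  1.000e-01 -9.000e+01] F [ 0.6  0.8 -2.3] w 0.0365 t 3.9
-> (0.533, 0.307, 0.147, -61.7) N 7 slide [-0.304, -0.153, 0.001] rot [-0.014, 0.001, -0.881]
-> (0.533, 0.307, 0.016, -61.7) N 3 slide [0.0, -0.0, 0.291] rot [0.0, 0.0, 0.0]
-> (0.533, 0.307, 0.147, -61.7) N 3 slide [0.0, 0.0, -0.291] rot [0.0, 0.0, 0.0]
-> (0.4255, 0.1869, 0.13, -90) N 7 slide [0.082, 0.131, 0.016] rot [0.0, -0.0, 0.882]
-> (0.4255, 0.1869, 0.009, -90) N 3 slide [0.0, -0.0, 0.269] rot [0.0, 0.0, 0.0]
-> (0.4255, 0.1869, 0.147, -90) N 3 slide [0.0, 0.0, -0.307] rot [0.0, 0.0, 0.0]
-> (0.5, 0.369, 0.147, -61.7) N 7 slide [-0.156, -0.107, -0.0] rot [0.0, 0.0, -0.882]
```

play_rows(rows=[{"slide":[-0.304,-0.153,0],"delta_rot":[0,0,-0.881],"fingers":-1},{"slide":[-0.304,-0.153,0],"delta_rot":[0,0,-0.881],"fingers":-1},{"slide":[-0.304,-0.153,0],"delta_rot":[0,0,-0.881],"fingers":-1},{"slide":[-0.304,-0.153,0],"delta_rot":[0,0,-0.881],"fingers":-1},{"slide":[-0.304,-0.153,0],"delta_rot":[0,0,-0.881],"fingers":-1},{"slide":[-0.304,-0.153,0],"delta_rot":[0,0,-0.881],"fingers":-1},{"slide":[-0.304,-0.153,0],"delta_rot":[0,0,-0.881],"fingers":-1},{"slide":[0,0,0],"delta_rot":[0,0,0],"fingers":-1}])

```text
time_s: 4.9
tcp_pos: [0.5302, 0.309, 0.141]
eef_rot: [179.9, -0.0, -61.5]
contact_force: [-1.0, -0.9, -2.5]
gripper_width: 0.0365
gripper_force: 20.0
```

```bash
cat > wr.py <<'E'
import sys,cv2
from h import *
from plant import r
def wrist(n):
    s=r.get_state(); c=r.capture("wrist"); cv2.imwrite(f"pics/{n}.png",c["image"])
    W=np.eye(4); W[:3,:3]=Ro.from_euler("xyz",s["eef_rot"],degrees=True).as_matrix(); W[:3,3]=s["tcp_pos"]
    M=np.linalg.inv(W@c["T_tool_cam"]); c["R"],c["t"]=M[:3,:3],M[:3,3]; pickle.dump(c,open(f"{n}.pkl","wb")); return s,c
E
python3 - <<'E'
from wr import *
s,c=wrist("w2"); print(s["tcp_pos"],s["eef_rot"])
# predicted crate rim corners
a=np.radians(28.3);
for sx in(-1,1):
  for sy in(-1,1):
    d=np.array([sx*.055,sy*.08]); print(sx,sy,proj(c,[.5163+d[0]*np.cos(a)-d[1]*np.sin(a),.338+d[0]*np.sin(a)+d[1]*np.cos(a),.06]).round(0))
E
```

```text
[0.53022833 0.30904377 0.14099031] [ 1.79856329e+02 -2.38861490e-02 -6.15069122e+01]
-1 -1 [[356. 157.]]
-1 1 [[344. 333.]]
1 -1 [[213. 156.]]
1 1 [[224. 333.]]
```

View pics/w2.png

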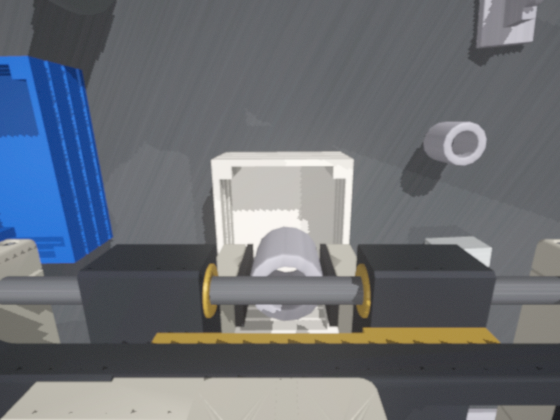

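The crate's near rim edge spans (215,154)–(350,154), against a predicted 213–356. The held bushing needs a shift of about 3 mm.

Run:
```python
from h import *
plan([(.534,.3077,.10,-61.7),(.534,.3077,.016,-61.7)])
```

```text
at [0.5298 0.3072 0.141 ] [179.8  -0.  -61.6] F [-0.6 -0.2 -1.6] w 0.0364 t 4.95
-> (0.534, 0.3077, 0.1, -61.7) N 1 slide [0.01, -0.027, 0.273] rot [0.044, -0.008, 0.018]
-> (0.534, 0.3077, 0.016, -61.7) N 2 slide [0.0, -0.0, 0.28] rot [0.0, 0.0, 0.0]
```

play_rows(rows=[{"slide":[0.01,-0.027,0],"delta_rot":[0,0,0],"fingers":-1},{"slide":[0,0,0.25],"delta_rot":[0,0,0],"fingers":-1},{"slide":[0,0,0.25],"delta_rot":[0,0,0],"fingers":-1},{"slide":[0,0,0.2],"delta_rot":[0,0,0],"fingers":-1},{"slide":[0,0,0.1],"delta_rot":[0,0,0],"fingers":-1},{"slide":[0,0,0],"delta_rot":[0,0,0],"fingers":-1},{"slide":[0,0,0],"delta_rot":[0,0,0],"fingers":-1}])

```text
time_s: 5.82
tcp_pos: [0.5361, 0.3072, 0.0247]
eef_rot: [-179.9, 0.0, -61.7]
contact_force: [0.2, 0.3, -1.0]
gripper_width: 0.0364
gripper_force: 20.0
```

play_rows(rows=[{"slide":[0.0,0.0,0.055],"delta_rot":[0,0,0],"fingers":-1},{"slide":[0,0,0],"delta_rot":[0,0,0],"fingers":-1},{"slide":[0,0,0],"delta_rot":[0,0,0],"fingers":-1},{"slide":[0,0,0],"delta_rot":[0,0,0],"fingers":0},{"slide":[0,0,0],"delta_rot":[0,0,0],"fingers":0},{"slide":[0,0,0],"delta_rot":[0,0,0],"fingers":0}])

```text
time_s: 6.58
tcp_pos: [0.5354, 0.307, 0.0155]
eef_rot: [-180.0, 0.0, -61.7]
contact_force: [0.4, 0.5, 0.2]
gripper_width: 0.0437
gripper_force: 0.0
```

play_rows(rows=[{"slide":[0,0,-0.15],"delta_rot":[0,0,0],"fingers":0},{"slide":[0,0,-0.35],"delta_rot":[0,0,0],"fingers":0},{"slide":[0,0,-0.35],"delta_rot":[0,0,0],"fingers":1},{"slide":[0,0,0],"delta_rot":[0,0,0],"fingers":1}])

```text
time_s: 7.08
tcp_pos: [0.5376, 0.3088, 0.148]
eef_rot: [-179.5, 0.1, -61.7]
contact_force: [0.4, 0.5, -0.5]
gripper_width: 0.0586
gripper_force: 0.0
```

Run:
```python
from h import *
plan([(.4255,.1869,.13,-90),(.4255,.1869,.009,-90),(.4255,.1869,.147,-90),(.500,.369,.147,-61.7)])
```

```text
at [0.5376 0.3088 0.148 ] [-1.795e+02  1.000e-01 -6.170e+01] F [ 0.4  0.5 -0.5] w 0.0586 t 7.075
-> (0.4255, 0.1869, 0.13, -90) N 7 slide [0.083, 0.136, 0.016] rot [-0.015, 0.007, 0.883]
-> (0.4255, 0.1869, 0.009, -90) N 3 slide [0.0, -0.0, 0.269] rot [0.0, 0.0, 0.0]
-> (0.4255, 0.1869, 0.147, -90) N 3 slide [0.0, 0.0, -0.307] rot [0.0, 0.0, 0.0]
-> (0.5, 0.369, 0.147, -61.7) N 7 slide [-0.156, -0.107, -0.0] rot [0.0, 0.0, -0.882]
```

play_rows(rows=[{"slide":[0.083,0.134,0.014],"delta_rot":[0,0,0.882],"fingers":1},{"slide":[0.083,0.134,0.014],"delta_rot":[0,0,0.882],"fingers":1},{"slide":[0.083,0.134,0.014],"delta_rot":[0,0,0.882],"fingers":1},{"slide":[0.083,0.134,0.014],"delta_rot":[0,0,0.882],"fingers":1},{"slide":[0.083,0.134,0.014],"delta_rot":[0,0,0.882],"fingers":1},{"slide":[0.083,0.134,0.014],"delta_rot":[0,0,0.882],"fingers":1},{"slide":[0.083,0.134,0.014],"delta_rot":[0,0,0.882],"fingers":1},{"slide":[0,0,0],"delta_rot":[0,0,0],"fingers":1}])

```text
time_s: 8.07
tcp_pos: [0.4241, 0.1841, 0.1277]
eef_rot: [180.0, -0.0, -90.1]
contact_force: [1.0, 0.2, -0.5]
gripper_width: 0.0875
gripper_force: 0.0
```

play_rows(rows=[{"slide":[0,0,0],"delta_rot":[0,0,0],"fingers":1},{"slide":[0,0,0],"delta_rot":[0,0,0],"fingers":1}])

```text
time_s: 8.32
tcp_pos: [0.4259, 0.1856, 0.1279]
eef_rot: [-180.0, -0.0, -90.0]
contact_force: [-0.7, 0.2, 0.2]
gripper_width: 0.0875
gripper_force: 0.0
```

Run:
```python
from h import *
plan([(.4255,.1869,.13,-90),(.4255,.1869,.009,-90),(.4255,.1869,.147,-90)])
```

```text
at [0.4259 0.1856 0.1279] [-180.   -0.  -90.] F [-0.7  0.2  0.2] w 0.0875 t 8.325
-> (0.4255, 0.1869, 0.13, -90) N 1 slide [-0.008, 0.003, -0.014] rot [-0.001, -0.0, 0.002]
-> (0.4255, 0.1869, 0.009, -90) N 3 slide [0.0, -0.0, 0.269] rot [0.0, 0.0, 0.0]
-> (0.4255, 0.1869, 0.147, -90) N 3 slide [0.0, 0.0, -0.307] rot [0.0, 0.0, 0.0]
```

play_rows(rows=[{"slide":[-0.008,0.003,0.25],"delta_rot":[0,0,0],"fingers":1},{"slide":[0,0,0.27],"delta_rot":[0,0,0],"fingers":1},{"slide":[0,0,0.27],"delta_rot":[0,0,0],"fingers":1},{"slide":[0,0,0],"delta_rot":[0,0,0],"fingers":-1},{"slide":[0,0,0],"delta_rot":[0,0,0],"fingers":-1},{"slide":[0,0,0],"delta_rot":[0,0,0],"fingers":-1},{"slide":[0,0,0],"delta_rot":[0,0,0],"fingers":-1},{"slide":[0,0,0],"delta_rot":[0,0,0],"fingers":-1}])

```text
time_s: 9.32
tcp_pos: [0.4253, 0.1867, 0.0103]
eef_rot: [-179.9, 0.1, -90.0]
contact_force: [-0.4, 0.0, 0.7]
gripper_width: 0.0431
gripper_force: 0.0
```

play_rows(rows=[{"slide":[0,0,0],"delta_rot":[0,0,0],"fingers":-1},{"slide":[0,0,0],"delta_rot":[0,0,0],"fingers":-1}])

```text
time_s: 9.57
tcp_pos: [0.4255, 0.1868, 0.0101]
eef_rot: [-179.9, 0.0, -90.0]
contact_force: [-0.0, -0.4, 7.0]
gripper_width: 0.0358
gripper_force: 20.0
```

play_rows(rows=[{"slide":[0,0,-0.2],"delta_rot":[0,0,0],"fingers":-1},{"slide":[0,0,-0.35],"delta_rot":[0,0,0],"fingers":-1},{"slide":[0,0,-0.35],"delta_rot":[0,0,0],"fingers":-1},{"slide":[0,0,0],"delta_rot":[0,0,0],"fingers":-1},{"slide":[0,0,0],"delta_rot":[0,0,0],"fingers":-1},{"slide":[0,0,0],"delta_rot":[0,0,0],"fingers":-1}])

```text
time_s: 10.32
tcp_pos: [0.4241, 0.1856, 0.1429]
eef_rot: [179.9, -0.1, -90.0]
contact_force: [0.7, 0.6, -2.2]
gripper_width: 0.0361
gripper_force: 20.0
```

Run:
```python
from h import *
plan([(.501,.3684,.147,-61.7),(.501,.3684,.016,-61.7)])
```

```text
at [0.4241 0.1856 0.1429] [ 1.799e+02 -1.000e-01 -9.000e+01] F [ 0.7  0.6 -2.2] w 0.0361 t 10.325
-> (0.501, 0.3684, 0.147, -61.7) N 7 slide [-0.156, -0.109, -0.004] rot [0.005, -0.003, -0.883]
-> (0.501, 0.3684, 0.016, -61.7) N 3 slide [0.0, -0.0, 0.291] rot [0.0, 0.0, 0.0]
```

play_rows(rows=[{"slide":[-0.156,-0.109,0],"delta_rot":[0,0,-0.883],"fingers":-1},{"slide":[-0.156,-0.109,0],"delta_rot":[0,0,-0.883],"fingers":-1},{"slide":[-0.156,-0.109,0],"delta_rot":[0,0,-0.883],"fingers":-1},{"slide":[-0.156,-0.109,0],"delta_rot":[0,0,-0.883],"fingers":-1},{"slide":[-0.156,-0.109,0],"delta_rot":[0,0,-0.883],"fingers":-1},{"slide":[-0.156,-0.109,0],"delta_rot":[0,0,-0.883],"fingers":-1},{"slide":[-0.156,-0.109,0],"delta_rot":[0,0,-0.883],"fingers":-1},{"slide":[0,0,0],"delta_rot":[0,0,0],"fingers":-1}])

```text
time_s: 11.32
tcp_pos: [0.5015, 0.3698, 0.142]
eef_rot: [179.8, -0.1, -61.6]
contact_force: [-1.3, -0.7, -1.8]
gripper_width: 0.0359
gripper_force: 20.0
```

play_rows(rows=[{"slide":[0,0,0],"delta_rot":[0,0,0],"fingers":-1},{"slide":[0,0,0],"delta_rot":[0,0,0],"fingers":-1}])

```text
time_s: 11.58
tcp_pos: [0.5014, 0.3679, 0.144]
eef_rot: [179.9, -0.0, -61.7]
contact_force: [-0.1, 0.3, -1.4]
gripper_width: 0.0362
gripper_force: 20.0
```

Run:
```python
from h import *
plan([(.501,.3684,.07,-61.7),(.501,.3684,.016,-61.7)])
```

```text
at [0.5014 0.3679 0.144 ] [179.9  -0.  -61.7] F [-0.1  0.3 -1.4] w 0.0362 t 11.575
-> (0.501, 0.3684, 0.07, -61.7) N 2 slide [-0.002, 0.0, 0.247] rot [0.007, -0.003, -0.004]
-> (0.501, 0.3684, 0.016, -61.7) N 1 slide [0.0, -0.0, 0.36] rot [0.0, 0.0, 0.0]
```

play_rows(rows=[{"slide":[0,0,0.25],"delta_rot":[0,0,0],"fingers":-1},{"slide":[0,0,0.25],"delta_rot":[0,0,0],"fingers":-1},{"slide":[0,0,0.2],"delta_rot":[0,0,0],"fingers":-1},{"slide":[0,0,0.12],"delta_rot":[0,0,0],"fingers":-1},{"slide":[0,0,0],"delta_rot":[0,0,0],"fingers":-1},{"slide":[0,0,0],"delta_rot":[0,0,0],"fingers":-1},{"slide":[0,0,0],"delta_rot":[0,0,0],"fingers":-1}])

```text
time_s: 12.45
tcp_pos: [0.5024, 0.3695, 0.0229]
eef_rot: [-179.9, 0.1, -61.7]
contact_force: [-0.2, 0.4, -1.9]
gripper_width: 0.0362
gripper_force: 20.0
```

play_rows(rows=[{"slide":[0.0,0.0,0.043],"delta_rot":[0,0,0],"fingers":-1},{"slide":[0,0,0],"delta_rot":[0,0,0],"fingers":-1},{"slide":[0,0,0],"delta_rot":[0,0,0],"fingers":-1},{"slide":[0,0,0],"delta_rot":[0,0,0],"fingers":0},{"slide":[0,0,0],"delta_rot":[0,0,0],"fingers":0},{"slide":[0,0,0],"delta_rot":[0,0,0],"fingers":0}])

```text
time_s: 13.2
tcp_pos: [0.5017, 0.3687, 0.0151]
eef_rot: [180.0, -0.0, -61.7]
contact_force: [-0.4, 0.0, 0.5]
gripper_width: 0.044
gripper_force: 0.0
```

play_rows(rows=[{"slide":[0,0,-0.15],"delta_rot":[0,0,0],"fingers":0},{"slide":[0,0,-0.35],"delta_rot":[0,0,0],"fingers":0},{"slide":[0,0,-0.35],"delta_rot":[0,0,0],"fingers":1},{"slide":[0,0,0],"delta_rot":[0,0,0],"fingers":1},{"slide":[0,0,0],"delta_rot":[0,0,0],"fingers":1},{"slide":[0,0,0],"delta_rot":[0,0,0],"fingers":1}])

```text
time_s: 13.95
tcp_pos: [0.5012, 0.3681, 0.1412]
eef_rot: [179.9, -0.0, -61.7]
contact_force: [0.5, -0.4, -1.6]
gripper_width: 0.0785
gripper_force: 0.0
```

Run:
```python
from wr import *
c=r.capture("top"); pickle.dump(c,open("top2.pkl","wb"))
im=cv2.resize(c["image"][180:300,180:380],None,fx=4,fy=4,interpolation=cv2.INTER_CUBIC); cv2.imwrite("pics/t3.png",im)
plan([(.352,.274,.12,-150),(.352,.274,.01,-150)])
plan([(.352,.274,.12,30),(.352,.274,.01,30)])
print(r.get_state()["joints"])
```

```text
at [0.5012 0.3682 0.1412] [ 1.799e+02 -1.000e-01 -6.170e+01] F [-0.   0.  -0.8] w 0.0819 t 14.0
-> (0.352, 0.274, 0.12, -150) N 20 slide [0.047, 0.045, 0.007] rot [0.001, -0.002, 0.963]
-> (0.352, 0.274, 0.01, -150) N 2 slide [0.0, -0.0, 0.367] rot [0.0, 0.0, 0.0]
at [0.5012 0.3682 0.1412] [ 1.799e+02 -1.000e-01 -6.170e+01] F [-0.   0.  -0.8] w 0.0819 t 14.0
-> (0.352, 0.274, 0.12, 30) N 21 slide [-0.04, 0.048, 0.007] rot [0.001, 0.001, -0.953]
-> (0.352, 0.274, 0.01, 30) N 2 slide [0.0, -0.0, 0.367] rot [0.0, 0.0, 0.0]
[ 5.42564248e+01  1.94360511e+01 -1.27411627e+01 -1.21613129e-02
 -5.79598811e+01 -2.59475497e+01]
```

View pics/t3.png

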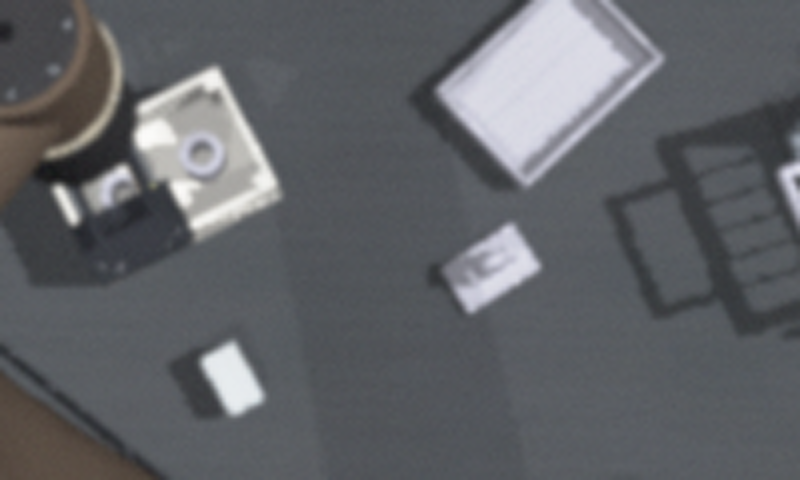

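Both bushings stand in the crate at (202,155) and (118,190). The stub is unchanged at (232,378), so that is next.

play_rows(rows=[{"slide":[0.047,0.045,0.007],"delta_rot":[0,0,0.963],"fingers":1},{"slide":[0.047,0.045,0.007],"delta_rot":[0,0,0.963],"fingers":1},{"slide":[0.047,0.045,0.007],"delta_rot":[0,0,0.963],"fingers":1},{"slide":[0.047,0.045,0.007],"delta_rot":[0,0,0.963],"fingers":1},{"slide":[0.047,0.045,0.007],"delta_rot":[0,0,0.963],"fingers":1},{"slide":[0.047,0.045,0.007],"delta_rot":[0,0,0.963],"fingers":1},{"slide":[0.047,0.045,0.007],"delta_rot":[0,0,0.963],"fingers":1},{"slide":[0.047,0.045,0.007],"delta_rot":[0,0,0.963],"fingers":1}])

```text
time_s: 15.0
tcp_pos: [0.4618, 0.3021, 0.1331]
eef_rot: [179.9, -0.1, -97.2]
contact_force: [0.3, 0.4, 0.2]
gripper_width: 0.0876
gripper_force: 0.0
```

play_rows(rows=[{"slide":[0.047,0.045,0.007],"delta_rot":[0,0,0.963],"fingers":1},{"slide":[0.047,0.045,0.007],"delta_rot":[0,0,0.963],"fingers":1},{"slide":[0.047,0.045,0.007],"delta_rot":[0,0,0.963],"fingers":1},{"slide":[0.047,0.045,0.007],"delta_rot":[0,0,0.963],"fingers":1},{"slide":[0.047,0.045,0.007],"delta_rot":[0,0,0.963],"fingers":1},{"slide":[0.047,0.045,0.007],"delta_rot":[0,0,0.963],"fingers":1},{"slide":[0.047,0.045,0.007],"delta_rot":[0,0,0.963],"fingers":1},{"slide":[0.047,0.045,0.007],"delta_rot":[0,0,0.963],"fingers":1}])

```text
time_s: 16.0
tcp_pos: [0.3914, 0.2713, 0.1249]
eef_rot: [-180.0, -0.1, -132.5]
contact_force: [0.3, 0.1, 0.1]
gripper_width: 0.0875
gripper_force: 0.0
```

play_rows(rows=[{"slide":[0.047,0.045,0.007],"delta_rot":[0,0,0.963],"fingers":1},{"slide":[0.047,0.045,0.007],"delta_rot":[0,0,0.963],"fingers":1},{"slide":[0.047,0.045,0.007],"delta_rot":[0,0,0.963],"fingers":1},{"slide":[0.047,0.045,0.007],"delta_rot":[0,0,0.963],"fingers":1},{"slide":[0,0,0],"delta_rot":[0,0,0],"fingers":1},{"slide":[0,0,0],"delta_rot":[0,0,0],"fingers":1},{"slide":[0,0,0],"delta_rot":[0,0,0],"fingers":1}])

```text
time_s: 16.88
tcp_pos: [0.3533, 0.2735, 0.1214]
eef_rot: [-180.0, -0.0, -149.9]
contact_force: [0.5, -0.3, -0.3]
gripper_width: 0.0875
gripper_force: 0.0
```

Run:
```python
from h import *
plan([(.3525,.2745,.12,-150),(.3525,.2745,.006,-150)])
```

```text
at [0.3533 0.2735 0.1214] [-180.    -0.  -149.9] F [ 0.5 -0.3 -0.3] w 0.0875 t 16.875
-> (0.3525, 0.2745, 0.12, -150) N 1 slide [0.002, 0.008, 0.009] rot [-0.003, -0.003, 0.015]
-> (0.3525, 0.2745, 0.006, -150) N 2 slide [0.0, -0.0, 0.38] rot [0.0, 0.0, 0.0]
```

play_rows(rows=[{"slide":[0.002,0.008,0.27],"delta_rot":[0,0,0],"fingers":1},{"slide":[0,0,0.27],"delta_rot":[0,0,0],"fingers":1},{"slide":[0,0,0.23],"delta_rot":[0,0,0],"fingers":1},{"slide":[0,0,0],"delta_rot":[0,0,0],"fingers":-1},{"slide":[0,0,0],"delta_rot":[0,0,0],"fingers":-1},{"slide":[0,0,0],"delta_rot":[0,0,0],"fingers":-1},{"slide":[0,0,0],"delta_rot":[0,0,0],"fingers":-1},{"slide":[0,0,0],"delta_rot":[0,0,0],"fingers":-1}])

```text
time_s: 17.88
tcp_pos: [0.3524, 0.2749, 0.0067]
eef_rot: [180.0, 0.1, -150.0]
contact_force: [0.8, 0.9, -0.1]
gripper_width: 0.0433
gripper_force: 0.0
```

play_rows(rows=[{"slide":[0,0,0],"delta_rot":[0,0,0],"fingers":-1},{"slide":[0,0,0],"delta_rot":[0,0,0],"fingers":-1},{"slide":[0,0,0],"delta_rot":[0,0,0],"fingers":-1},{"slide":[0,0,0],"delta_rot":[0,0,0],"fingers":-1}])

```text
time_s: 18.38
tcp_pos: [0.3523, 0.2748, 0.0063]
eef_rot: [180.0, 0.0, -150.0]
contact_force: [-2.4, 0.6, 5.8]
gripper_width: 0.0298
gripper_force: 20.0
```

play_rows(rows=[{"slide":[0,0,-0.2],"delta_rot":[0,0,0],"fingers":-1},{"slide":[0,0,-0.35],"delta_rot":[0,0,0],"fingers":-1},{"slide":[0,0,-0.35],"delta_rot":[0,0,0],"fingers":-1},{"slide":[0,0,0],"delta_rot":[0,0,0],"fingers":-1},{"slide":[0,0,0],"delta_rot":[0,0,0],"fingers":-1},{"slide":[0,0,0],"delta_rot":[0,0,0],"fingers":-1}])

```text
time_s: 19.12
tcp_pos: [0.3517, 0.2736, 0.1397]
eef_rot: [-179.9, -0.1, -150.0]
contact_force: [-0.8, -0.1, -1.6]
gripper_width: 0.0299
gripper_force: 20.0
```

Run:
```python
from h import *
plan([(.6096,.0195,.14,-136),(.6096,.0195,.015,-136)])
```

```text
at [0.3517 0.2736 0.1397] [-1.799e+02 -1.000e-01 -1.500e+02] F [-0.8 -0.1 -1.6] w 0.0299 t 19.125
-> (0.6096, 0.0195, 0.14, -136) N 7 slide [-0.057, -0.341, -0.0] rot [-0.002, -0.005, -0.436]
-> (0.6096, 0.0195, 0.015, -136) N 3 slide [0.0, -0.0, 0.278] rot [0.0, 0.0, 0.0]
```

play_rows(rows=[{"slide":[-0.057,-0.341,0],"delta_rot":[0,0,-0.436],"fingers":-1},{"slide":[-0.057,-0.341,0],"delta_rot":[0,0,-0.436],"fingers":-1},{"slide":[-0.057,-0.341,0],"delta_rot":[0,0,-0.436],"fingers":-1},{"slide":[-0.057,-0.341,0],"delta_rot":[0,0,-0.436],"fingers":-1},{"slide":[-0.057,-0.341,0],"delta_rot":[0,0,-0.436],"fingers":-1},{"slide":[-0.057,-0.341,0],"delta_rot":[0,0,-0.436],"fingers":-1},{"slide":[-0.057,-0.341,0],"delta_rot":[0,0,-0.436],"fingers":-1},{"slide":[0,0,0],"delta_rot":[0,0,0],"fingers":-1}])

```text
time_s: 20.12
tcp_pos: [0.6118, 0.0181, 0.1382]
eef_rot: [179.9, -0.2, -136.2]
contact_force: [-1.3, 0.4, -1.4]
gripper_width: 0.0297
gripper_force: 20.0
```

play_rows(rows=[{"slide":[0,0,0.2],"delta_rot":[0,0,0],"fingers":-1},{"slide":[0,0,0.25],"delta_rot":[0,0,0],"fingers":-1},{"slide":[0,0,0.2],"delta_rot":[0,0,0],"fingers":-1},{"slide":[0,0,0.12],"delta_rot":[0,0,0],"fingers":-1},{"slide":[0,0,0],"delta_rot":[0,0,0],"fingers":-1},{"slide":[0,0,0],"delta_rot":[0,0,0],"fingers":-1},{"slide":[0,0,0],"delta_rot":[0,0,0],"fingers":-1}])

```text
time_s: 21.0
tcp_pos: [0.6111, 0.021, 0.0265]
eef_rot: [-180.0, 0.1, -136.0]
contact_force: [-0.3, -0.3, -0.6]
gripper_width: 0.0298
gripper_force: 20.0
```

Run:
```python
from h import *
plan([(.6096,.0195,.0125,-136)])
```

```text
at [0.6111 0.021  0.0265] [-1.80e+02  1.00e-01 -1.36e+02] F [-0.3 -0.3 -0.6] w 0.0298 t 21.0
-> (0.6096, 0.0195, 0.0125, -136) N 1 slide [0.014, -0.0, 0.093] rot [-0.009, 0.016, 0.008]
```

play_rows(rows=[{"slide":[0,0,0.09],"delta_rot":[0,0,0],"fingers":-1},{"slide":[0,0,0],"delta_rot":[0,0,0],"fingers":-1},{"slide":[0,0,0],"delta_rot":[0,0,0],"fingers":-1},{"slide":[0,0,0],"delta_rot":[0,0,0],"fingers":0.2},{"slide":[0,0,0],"delta_rot":[0,0,0],"fingers":0.2},{"slide":[0,0,0],"delta_rot":[0,0,0],"fingers":0.2}])

```text
time_s: 21.75
tcp_pos: [0.6107, 0.0207, 0.0122]
eef_rot: [-180.0, 0.0, -136.0]
contact_force: [-1.2, -1.0, 0.6]
gripper_width: 0.0508
gripper_force: 0.0
```

play_rows(rows=[{"slide":[0,0,-0.15],"delta_rot":[0,0,0],"fingers":0.2},{"slide":[0,0,-0.35],"delta_rot":[0,0,0],"fingers":0.2},{"slide":[0,0,-0.35],"delta_rot":[0,0,0],"fingers":-0.3},{"slide":[0,0,-0.35],"delta_rot":[0,0,0],"fingers":-0.3},{"slide":[0,0,0],"delta_rot":[0,0,0],"fingers":-0.3},{"slide":[0,0,0],"delta_rot":[0,0,0],"fingers":-0.3},{"slide":[0,0,0],"delta_rot":[0,0,0],"fingers":-0.3}])

```text
time_s: 22.62
tcp_pos: [0.6098, 0.0206, 0.1907]
eef_rot: [179.9, -0.1, -136.0]
contact_force: [0.1, 0.1, -0.5]
gripper_width: 0.0305
gripper_force: 0.0
```

Run:
```python
from h import *
plan([(.4665,-.178,.19,-157.4),(.4665,-.178,.09,-157.4)])
```

```text
at [0.6098 0.0206 0.1907] [ 1.799e+02 -1.000e-01 -1.360e+02] F [ 0.1  0.1 -0.5] w 0.0305 t 22.625
-> (0.4665, -0.178, 0.19, -157.4) N 5 slide [0.311, -0.105, 0.001] rot [0.002, -0.006, 0.934]
-> (0.4665, -0.178, 0.09, -157.4) N 2 slide [0.0, -0.0, 0.333] rot [0.0, 0.0, 0.0]
```

play_rows(rows=[{"slide":[0.311,-0.105,0],"delta_rot":[0,0,0.934],"fingers":-0.3},{"slide":[0.311,-0.105,0],"delta_rot":[0,0,0.934],"fingers":-0.3},{"slide":[0.311,-0.105,0],"delta_rot":[0,0,0.934],"fingers":-0.3},{"slide":[0.311,-0.105,0],"delta_rot":[0,0,0.934],"fingers":-0.3},{"slide":[0.311,-0.105,0],"delta_rot":[0,0,0.934],"fingers":-0.3},{"slide":[0,0,0],"delta_rot":[0,0,0],"fingers":-0.3},{"slide":[0,0,0],"delta_rot":[0,0,0],"fingers":-0.3},{"slide":[0,0,0],"delta_rot":[0,0,0],"fingers":-0.3}])

```text
time_s: 23.62
tcp_pos: [0.4676, -0.1771, 0.1916]
eef_rot: [180.0, -0.0, -157.3]
contact_force: [-0.1, 0.0, 0.1]
gripper_width: 0.0308
gripper_force: 0.0
```

Run:
```python
from wr import *
s,c=wrist("w3"); print(s["tcp_pos"],s["eef_rot"],c["cx"],c["fx"])
import jig
for X in [(-.18,.053,.003),(-.18,-.053,.003),(-.135,.089,0),(-.135,-.089,0)]: print(X,proj(c,jig.pt(jig.b.x,'g',X)).round(0))
for X in [(-.043,.03,.018),(-.043,-.03,.018),(.043,.03,.018),(.043,-.03,.018)]: print(X,proj(c,jig.pt(jig.b.x,'n',X)).round(0))
```

```text
[ 0.46756462 -0.17712775  0.19159796] [ 1.79984632e+02 -4.18153995e-02 -1.57326479e+02] 286.1516553714168 306.9714351621552
nest [ 0.5085 -0.279  -1.1767  0.1903  0.0668] -67.41851825612403 7.046436927392101
[[-0.2871  0.3947 -1.0082 -1.0574 -0.0313  0.3678 -0.7259 -0.7197  0.0898
   1.2925 -0.3948 -1.1228  1.5998 -1.0205 -0.0975 -0.9593]
 [-0.6485  0.9245 -0.1246  0.3027 -0.9333  0.6062  0.005  -0.3875 -0.0333
   0.1911 -1.004  -0.02   -0.5328  0.1655  1.2256 -0.5705]]
handle 0 [ 0.4651 -0.1745  0.075 ]
handle 0.1902681972856869 [ 0.4665 -0.178   0.109 ]
handle 0.6 [ 0.4778 -0.2051  0.1761]
handle 1.0 [ 0.4978 -0.2532  0.2251]
handle 1.4 [ 0.5236 -0.3151  0.2499]
handle 1.7 [ 0.5442 -0.3648  0.2501]
(-0.18, 0.053, 0.003) [[285. 273.]]
(-0.18, -0.053, 0.003) [[285. 149.]]
(-0.135, 0.089, 0) [[238. 302.]]
(-0.135, -0.089, 0) [[229. 100.]]
(-0.043, 0.03, 0.018) [[226. 216.]]
(-0.043, -0.03, 0.018) [[224. 163.]]
(0.043, 0.03, 0.018) [[150. 216.]]
(0.043, -0.03, 0.018) [[143. 163.]]
```

View pics/w3.png

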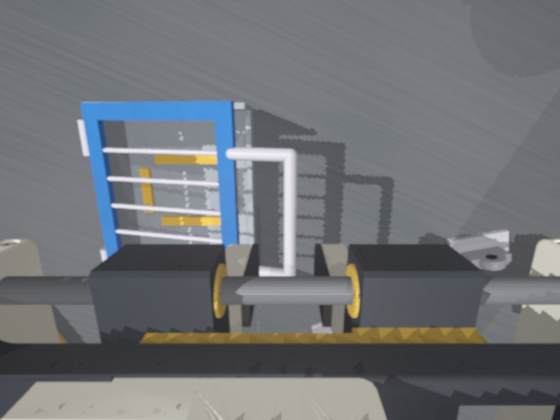

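The bar is at column 291 and was predicted at 285, so I correct +4 mm along tool y. The bar middle, row 212, matches. Descend and pinch.

play_rows(rows=[{"slide":[0,0.026,0.2],"delta_rot":[0,0,0],"fingers":-0.3},{"slide":[0,0,0.25],"delta_rot":[0,0,0],"fingers":-0.3},{"slide":[0,0,0.22],"delta_rot":[0,0,0],"fingers":-0.3},{"slide":[0,0,0],"delta_rot":[0,0,0],"fingers":-1},{"slide":[0,0,0],"delta_rot":[0,0,0],"fingers":-1},{"slide":[0,0,0],"delta_rot":[0,0,0],"fingers":-1},{"slide":[0,0,0],"delta_rot":[0,0,0],"fingers":-1},{"slide":[0,0,0],"delta_rot":[0,0,0],"fingers":-1}], squeeze=25)

```text
time_s: 24.68
tcp_pos: [0.467, -0.1743, 0.0928]
eef_rot: [-179.9, 0.2, -157.4]
contact_force: [4.3, -4.4, -0.6]
gripper_width: 0.0091
gripper_force: 25.0
```

Run:
```python
from h import *
plan([])
# arc of the bar in 8-row steps: angle per row, in tool y (=-nest x) and z
h0=.180; z0=.003; import math
ph=math.atan2(z0,h0); L=math.hypot(h0,z0)
P=lambda a:(L*math.cos(a+ph),.072+L*math.sin(a+ph))
for a in np.arange(.15,1.7,.2): print(round(a,2),np.round(P(a),4), "row slides", [[round((P(a+(k+1)*.05)[0]-P(a+k*.05)[0])/.15,3),round(-(P(a+(k+1)*.05)[1]-P(a+k*.05)[1])/.15,3)] for k in range(4)])
```

```text
at [ 0.467  -0.1743  0.0928] [-179.9    0.2 -157.4] F [ 4.3 -4.4 -0.6] w 0.0091 t 24.675
0.15 [0.1775 0.1019] row slides [[-0.011, -0.059], [-0.014, -0.058], [-0.017, -0.057], [-0.02, -0.057]]
0.35 [0.1681 0.1365] row slides [[-0.023, -0.055], [-0.026, -0.054], [-0.028, -0.053], [-0.031, -0.051]]
0.55 [0.1519 0.1686] row slides [[-0.033, -0.05], [-0.036, -0.048], [-0.038, -0.046], [-0.041, -0.044]]
0.75 [0.1297 0.1969] row slides [[-0.043, -0.042], [-0.045, -0.04], [-0.047, -0.038], [-0.049, -0.035]]
0.95 [0.1023 0.2202] row slides [[-0.05, -0.033], [-0.052, -0.03], [-0.053, -0.028], [-0.055, -0.025]]
1.15 [0.0708 0.2375] row slides [[-0.056, -0.022], [-0.057, -0.019], [-0.058, -0.017], [-0.058, -0.014]]
1.35 [0.0365 0.2483] row slides [[-0.059, -0.011], [-0.06, -0.008], [-0.06, -0.005], [-0.06, -0.002]]
1.55 [0.0007 0.252 ] row slides [[-0.06, 0.001], [-0.06, 0.004], [-0.06, 0.007], [-0.059, 0.01]]
```

play_rows(rows=[{"slide":[0,-0.03,-0.116],"delta_rot":[0,0,0],"fingers":-1},{"slide":[0,-0.042,-0.112],"delta_rot":[0,0,0],"fingers":-1},{"slide":[0,-0.053,-0.107],"delta_rot":[0,0,0],"fingers":-1},{"slide":[0,-0.063,-0.102],"delta_rot":[0,0,0],"fingers":-1},{"slide":[0,0,0],"delta_rot":[0,0,0],"fingers":-1},{"slide":[0,0,0],"delta_rot":[0,0,0],"fingers":-1}])

```text
time_s: 25.42
tcp_pos: [0.4788, -0.2031, 0.157]
eef_rot: [-179.7, 0.1, -157.4]
contact_force: [14.0, -25.0, -21.0]
gripper_width: 0.0091
gripper_force: 25.0
```

play_rows(rows=[{"slide":[0,-0.1,-0.08],"delta_rot":[0,0,0],"fingers":-1},{"slide":[0,-0.09,-0.08],"delta_rot":[0,0,0],"fingers":-1},{"slide":[0,-0.097,-0.072],"delta_rot":[0,0,0],"fingers":-1},{"slide":[0,0,0],"delta_rot":[0,0,0],"fingers":-1},{"slide":[0,0,0],"delta_rot":[0,0,0],"fingers":-1}])

```text
time_s: 26.05
tcp_pos: [0.4934, -0.2386, 0.1947]
eef_rot: [180.0, 0.2, -157.4]
contact_force: [-4.3, 10.8, 18.4]
gripper_width: 0.0094
gripper_force: 25.0
```

play_rows(rows=[{"slide":[0,-0.095,-0.075],"delta_rot":[0,0,0],"fingers":-1},{"slide":[0,-0.108,-0.053],"delta_rot":[0,0,0],"fingers":-1},{"slide":[0,-0.113,-0.041],"delta_rot":[0,0,0],"fingers":-1},{"slide":[0,-0.116,-0.031],"delta_rot":[0,0,0],"fingers":-1},{"slide":[0,0,0],"delta_rot":[0,0,0],"fingers":-1},{"slide":[0,0,0],"delta_rot":[0,0,0],"fingers":-1}])

```text
time_s: 26.8
tcp_pos: [0.5185, -0.3, 0.2238]
eef_rot: [-179.9, 0.1, -157.4]
contact_force: [-0.7, -1.3, 6.1]
gripper_width: 0.0095
gripper_force: 25.0
```

play_rows(rows=[{"slide":[0,-0.119,-0.02],"delta_rot":[0,0,0],"fingers":-1},{"slide":[0,-0.12,-0.008],"delta_rot":[0,0,0],"fingers":-1},{"slide":[0,-0.12,0.004],"delta_rot":[0,0,0],"fingers":-1},{"slide":[0,-0.06,0.006],"delta_rot":[0,0,0],"fingers":-1},{"slide":[0,0,0],"delta_rot":[0,0,0],"fingers":-1},{"slide":[0,0,0],"delta_rot":[0,0,0],"fingers":-1}])

```text
time_s: 27.55
tcp_pos: [0.5424, -0.3582, 0.2252]
eef_rot: [-179.9, 0.0, -157.4]
contact_force: [1.9, -2.0, 3.3]
gripper_width: 0.0092
gripper_force: 25.0
```

play_rows(rows=[{"slide":[0,0,0],"delta_rot":[0,0,0],"fingers":-0.4},{"slide":[0,0,0],"delta_rot":[0,0,0],"fingers":-0.4},{"slide":[0,0,0],"delta_rot":[0,0,0],"fingers":-0.4},{"slide":[0,0,-0.2],"delta_rot":[0,0,0],"fingers":-0.4},{"slide":[0,0,-0.35],"delta_rot":[0,0,0],"fingers":-0.4},{"slide":[0,0,0],"delta_rot":[0,0,0],"fingers":-0.4},{"slide":[0,0,0],"delta_rot":[0,0,0],"fingers":-0.4}])

```text
time_s: 28.42
tcp_pos: [0.5419, -0.3572, 0.3069]
eef_rot: [180.0, 0.0, -157.4]
contact_force: [0.1, 0.3, -0.6]
gripper_width: 0.0262
gripper_force: 0.0
```

Run:
```python
from h import *
plan([(.4491,.0649,.20,-56)])
from plant import r; print(r.get_state()["joints"])
```

```text
at [ 0.5419 -0.3572  0.3069] [ 180.     0.  -157.4] F [ 0.1  0.3 -0.6] w 0.0262 t 28.425
-> (0.4491, 0.0649, 0.2, -56) N 23 slide [-0.122, 0.074, 0.031] rot [-0.0, 0.0, -0.962]
[-1.62247887e+01  1.59959165e+01  4.54701231e+00 -3.23839620e-02
 -7.85455085e+01 -5.11526751e+01]
```

play_rows(rows=[{"slide":[-0.122,0.074,0],"delta_rot":[0,0,-0.962],"fingers":-0.4},{"slide":[-0.122,0.074,0],"delta_rot":[0,0,-0.962],"fingers":-0.4},{"slide":[-0.122,0.074,0],"delta_rot":[0,0,-0.962],"fingers":-0.4},{"slide":[-0.122,0.074,0],"delta_rot":[0,0,-0.962],"fingers":-0.4},{"slide":[-0.122,0.074,0],"delta_rot":[0,0,-0.962],"fingers":-0.4},{"slide":[-0.122,0.074,0],"delta_rot":[0,0,-0.962],"fingers":-0.4},{"slide":[-0.122,0.074,0],"delta_rot":[0,0,-0.962],"fingers":-0.4},{"slide":[-0.122,0.074,0],"delta_rot":[0,0,-0.962],"fingers":-0.4}])

```text
time_s: 29.42
tcp_pos: [0.6012, -0.199, 0.3054]
eef_rot: [179.9, -0.1, -122.0]
contact_force: [0.2, -0.3, 0.5]
gripper_width: 0.0262
gripper_force: 0.0
```

play_rows(rows=[{"slide":[-0.122,0.074,0.05],"delta_rot":[0,0,-0.962],"fingers":0},{"slide":[-0.122,0.074,0.05],"delta_rot":[0,0,-0.962],"fingers":0},{"slide":[-0.122,0.074,0.05],"delta_rot":[0,0,-0.962],"fingers":0},{"slide":[-0.122,0.074,0.05],"delta_rot":[0,0,-0.962],"fingers":0},{"slide":[-0.122,0.074,0.05],"delta_rot":[0,0,-0.962],"fingers":0},{"slide":[-0.122,0.074,0.05],"delta_rot":[0,0,-0.962],"fingers":0},{"slide":[-0.122,0.074,0.05],"delta_rot":[0,0,-0.962],"fingers":0},{"slide":[-0.122,0.074,0.05],"delta_rot":[0,0,-0.962],"fingers":0}])

```text
time_s: 30.42
tcp_pos: [0.5581, -0.0362, 0.2454]
eef_rot: [179.9, -0.0, -86.7]
contact_force: [0.2, 0.6, 0.7]
gripper_width: 0.0437
gripper_force: 0.0
```

play_rows(rows=[{"slide":[-0.122,0.074,0.05],"delta_rot":[0,0,-0.962],"fingers":0},{"slide":[-0.122,0.074,0.05],"delta_rot":[0,0,-0.962],"fingers":0},{"slide":[-0.122,0.074,0.05],"delta_rot":[0,0,-0.962],"fingers":0},{"slide":[-0.122,0.074,0.05],"delta_rot":[0,0,-0.962],"fingers":0},{"slide":[-0.122,0.074,0.05],"delta_rot":[0,0,-0.962],"fingers":0},{"slide":[-0.122,0.074,0.05],"delta_rot":[0,0,-0.962],"fingers":0},{"slide":[-0.122,0.074,0.05],"delta_rot":[0,0,-0.962],"fingers":0},{"slide":[0,0,0],"delta_rot":[0,0,0],"fingers":0}])

```text
time_s: 31.42
tcp_pos: [0.4481, 0.0629, 0.1934]
eef_rot: [179.9, 0.0, -55.9]
contact_force: [0.6, 1.3, 0.5]
gripper_width: 0.0437
gripper_force: 0.0
```

play_rows(rows=[{"slide":[0,0,0],"delta_rot":[0,0,0],"fingers":0},{"slide":[0,0,0],"delta_rot":[0,0,0],"fingers":0}])

```text
time_s: 31.68
tcp_pos: [0.4503, 0.0628, 0.1946]
eef_rot: [180.0, -0.0, -56.0]
contact_force: [0.6, 0.1, -0.1]
gripper_width: 0.0437
gripper_force: 0.0
```

Run:
```python
from wr import *
c=r.capture("top"); pickle.dump(c,open("top3.pkl","wb"))
a=cv2.resize(c["image"][180:285,340:480],None,fx=4,fy=4,interpolation=cv2.INTER_CUBIC)
s,w=wrist("w4"); print(s["tcp_pos"],s["eef_rot"])
b=w["image"][150:420,150:430]
cv2.imwrite("pics/m4.png",np.hstack([a,np.vstack([b,np.zeros((150,280,3),np.uint8)])[:420]])[:, :800])
a_=np.radians(-56)
for dx,dy,z in[(.035,.022,.008),(.035,-.022,.008),(-.035,.022,.008),(-.035,-.022,.008),(0,0,.043)]:
    print(proj(w,[.4491+dx*np.cos(a_)-dy*np.sin(a_),.0649+dx*np.sin(a_)+dy*np.cos(a_),z]).round(0)-[150,150]+[560,0])
```

```text
[0.45032446 0.06277855 0.19454006] [ 1.79986403e+02 -3.89047342e-03 -5.60308614e+01]
[[676.  10.]]
[[716.  10.]]
[[677.  70.]]
[[715.  70.]]
[[696.  48.]]
```

View pics/m4.png

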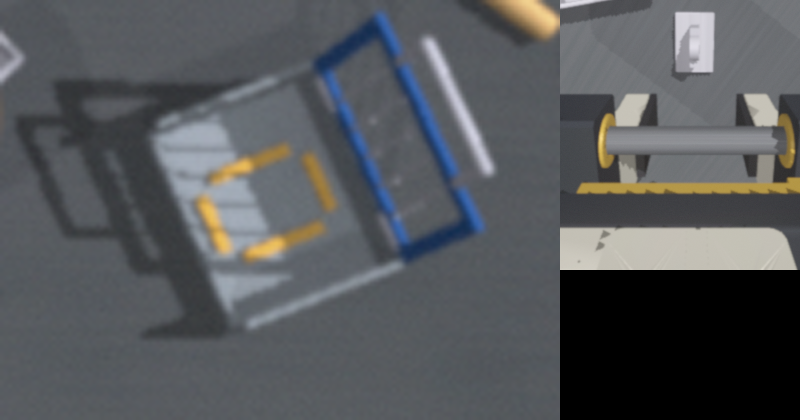

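The lug lies as predicted (plate corners within about 2 px). The guard stands open in the top view. The pocket strip centres are at (207,225), (319,182), (250,164) and (284,242) in the crop.

Run:
```python
from h import *
c=cam("top3"); g=lambda X,Y:ray(c,(340+X/4,180+Y/4),.018)[:2]
L,R,T,B=[g(*p) for p in[(207,225),(319,182),(250,164),(284,242)]]
an=lambda d:(round(np.hypot(*d),4),round(np.degrees(np.arctan2(d[1],d[0])),1))
print((L+R)/2,(T+B)/2,an(R-L),an(T-B),an(g(290,150)-g(210,178)),an(g(225,250)-g(200,198)),an(g(323,228)-g(245,257)),an(g(332,208)-g(305,155)))
plan([(.4491,.0649,.03,-56)])
```

```text
[ 0.50655866 -0.2743391 ] [ 0.5071138  -0.27751567] (np.float64(0.1011), np.float64(-68.1)) (np.float64(0.07), np.float64(22.0)) (np.float64(0.0716), np.float64(-69.7)) (np.float64(0.0473), np.float64(-155.6)) (np.float64(0.0699), np.float64(-68.8)) (np.float64(0.0489), np.float64(-154.8))
at [0.4503 0.0628 0.1946] [180.  -0. -56.] F [-0.3 -0.9  0.6] w 0.0436 t 31.775
-> (0.4491, 0.0649, 0.03, -56) N 3 slide [-0.005, -0.001, 0.366] rot [0.001, -0.0, -0.002]
```

play_rows(rows=[{"slide":[-0.015,-0.012,0.3],"delta_rot":[0,0,0],"fingers":0},{"slide":[0,0,0.35],"delta_rot":[0,0,0],"fingers":0},{"slide":[0,0,0.35],"delta_rot":[0,0,0],"fingers":0},{"slide":[0,0,0.17],"delta_rot":[0,0,0],"fingers":0},{"slide":[0,0,0],"delta_rot":[0,0,0],"fingers":0},{"slide":[0,0,0],"delta_rot":[0,0,0],"fingers":0},{"slide":[0,0,0],"delta_rot":[0,0,0],"fingers":0}], squeeze=30)

```text
time_s: 32.65
tcp_pos: [0.4512, 0.0664, 0.0204]
eef_rot: [-179.8, -0.0, -56.0]
contact_force: [0.5, 0.4, 0.0]
gripper_width: 0.044
gripper_force: 0.0
```

play_rows(rows=[{"slide":[-0.013,0,0.04],"delta_rot":[0,0,0],"fingers":0},{"slide":[0,0,0],"delta_rot":[0,0,0],"fingers":-1},{"slide":[0,0,0],"delta_rot":[0,0,0],"fingers":-1},{"slide":[0,0,0],"delta_rot":[0,0,0],"fingers":-1},{"slide":[0,0,0],"delta_rot":[0,0,0],"fingers":-1},{"slide":[0,0,0],"delta_rot":[0,0,0],"fingers":-1},{"slide":[0,0,0],"delta_rot":[0,0,0],"fingers":-1}])

```text
time_s: 33.52
tcp_pos: [0.4493, 0.0676, 0.0132]
eef_rot: [-180.0, -0.0, -56.0]
contact_force: [0.9, 0.5, 0.0]
gripper_width: 0.0095
gripper_force: 30.0
```

play_rows(rows=[{"slide":[0,0,0],"delta_rot":[0,0,0],"fingers":-1},{"slide":[0,0,-0.2],"delta_rot":[0,0,0],"fingers":-1},{"slide":[0,0,-0.35],"delta_rot":[0,0,0],"fingers":-1},{"slide":[0,0,-0.4],"delta_rot":[0,0,0],"fingers":-1},{"slide":[0,0,0],"delta_rot":[0,0,0],"fingers":-1},{"slide":[0,0,0],"delta_rot":[0,0,0],"fingers":-1},{"slide":[0,0,0],"delta_rot":[0,0,0],"fingers":-1}])

```text
time_s: 34.4
tcp_pos: [0.4477, 0.0668, 0.1537]
eef_rot: [179.8, 0.0, -56.0]
contact_force: [0.6, 0.2, -3.9]
gripper_width: 0.0095
gripper_force: 30.0
```

Run:
```python
from h import *
plan([(.507,-.275,.155,-67.8)],vmax=.35)
```

```text
at [0.4477 0.0668 0.1537] [179.8   0.  -56. ] F [ 0.6  0.2 -3.9] w 0.0095 t 34.4
-> (0.507, -0.275, 0.155, -67.8) N 7 slide [0.313, 0.108, -0.001] rot [0.007, 0.0, 0.368]
```

The wrist camera would face the raised guard at this yaw, so I turn the tool half round first, in free space.

play_rows(rows=[{"slide":[0,0,0],"delta_rot":[0,0,0.5],"fingers":-1},{"slide":[0,0,0],"delta_rot":[0,0,1],"fingers":-1},{"slide":[0,0,0],"delta_rot":[0,0,1],"fingers":-1},{"slide":[0,0,0],"delta_rot":[0,0,1],"fingers":-1},{"slide":[0,0,0],"delta_rot":[0,0,1],"fingers":-1},{"slide":[0,0,0],"delta_rot":[0,0,1],"fingers":-1},{"slide":[0,0,0],"delta_rot":[0,0,1],"fingers":-1},{"slide":[0,0,0],"delta_rot":[0,0,1],"fingers":-1}])

```text
time_s: 35.4
tcp_pos: [0.4481, 0.067, 0.1539]
eef_rot: [179.8, -0.1, -90.5]
contact_force: [0.5, 0.3, -4.1]
gripper_width: 0.0099
gripper_force: 30.0
```

play_rows(rows=[{"slide":[0,0,0],"delta_rot":[0,0,1],"fingers":-1},{"slide":[0,0,0],"delta_rot":[0,0,1],"fingers":-1},{"slide":[0,0,0],"delta_rot":[0,0,1],"fingers":-1},{"slide":[0,0,0],"delta_rot":[0,0,1],"fingers":-1},{"slide":[0,0,0],"delta_rot":[0,0,1],"fingers":-1},{"slide":[0,0,0],"delta_rot":[0,0,1],"fingers":-1},{"slide":[0,0,0],"delta_rot":[0,0,1],"fingers":-1},{"slide":[0,0,0],"delta_rot":[0,0,1],"fingers":-1}])

```text
time_s: 36.4
tcp_pos: [0.4481, 0.067, 0.1539]
eef_rot: [179.9, -0.2, -127.2]
contact_force: [-0.4, -0.6, -3.7]
gripper_width: 0.01
gripper_force: 30.0
```

play_rows(rows=[{"slide":[0,0,0],"delta_rot":[0,0,1],"fingers":-1},{"slide":[0,0,0],"delta_rot":[0,0,1],"fingers":-1},{"slide":[0,0,0],"delta_rot":[0,0,1],"fingers":-1},{"slide":[0,0,0],"delta_rot":[0,0,1],"fingers":-1},{"slide":[0,0,0],"delta_rot":[0,0,1],"fingers":-1},{"slide":[0,0,0],"delta_rot":[0,0,1],"fingers":-1},{"slide":[0,0,0],"delta_rot":[0,0,1],"fingers":-1},{"slide":[0,0,0],"delta_rot":[0,0,1],"fingers":-1}])

```text
time_s: 37.4
tcp_pos: [0.4481, 0.067, 0.1539]
eef_rot: [-180.0, -0.2, -163.8]
contact_force: [-0.6, 0.1, -3.7]
gripper_width: 0.0097
gripper_force: 30.0
```

play_rows(rows=[{"slide":[0,0,0],"delta_rot":[0,0,1],"fingers":-1},{"slide":[0,0,0],"delta_rot":[0,0,1],"fingers":-1},{"slide":[0,0,0],"delta_rot":[0,0,1],"fingers":-1},{"slide":[0,0,0],"delta_rot":[0,0,1],"fingers":-1},{"slide":[0,0,0],"delta_rot":[0,0,1],"fingers":-1},{"slide":[0,0,0],"delta_rot":[0,0,1],"fingers":-1},{"slide":[0,0,0],"delta_rot":[0,0,1],"fingers":-1},{"slide":[0,0,0],"delta_rot":[0,0,0.5],"fingers":-1}])

```text
time_s: 38.4
tcp_pos: [0.4482, 0.067, 0.1539]
eef_rot: [-179.8, -0.1, 161.8]
contact_force: [-0.6, -0.0, -3.6]
gripper_width: 0.0102
gripper_force: 30.0
```

Run:
```python
from h import *
plan([(.507,-.275,.155,112.2)],vmax=.35)
from plant import r; print(r.get_state()["joints"])
```

```text
at [0.4482 0.067  0.1539] [-1.798e+02 -1.000e-01  1.618e+02] F [-0.6 -0.  -3.6] w 0.0102 t 38.4
-> (0.507, -0.275, 0.155, 112.2) N 11 slide [-0.167, -0.138, -0.001] rot [-0.004, -0.001, 0.984]
[ 3.35323791e+01  3.17595367e+00 -3.20624164e+01 -1.81301719e-02
 -5.49677444e+01 -1.41702814e+02]
```

play_rows(rows=[{"slide":[-0.167,-0.138,0],"delta_rot":[0,0,0.984],"fingers":-1},{"slide":[-0.167,-0.138,0],"delta_rot":[0,0,0.984],"fingers":-1},{"slide":[-0.167,-0.138,0],"delta_rot":[0,0,0.984],"fingers":-1},{"slide":[-0.167,-0.138,0],"delta_rot":[0,0,0.984],"fingers":-1},{"slide":[-0.167,-0.138,0],"delta_rot":[0,0,0.984],"fingers":-1},{"slide":[-0.167,-0.138,0],"delta_rot":[0,0,0.984],"fingers":-1},{"slide":[-0.167,-0.138,0],"delta_rot":[0,0,0.984],"fingers":-1},{"slide":[-0.167,-0.138,0],"delta_rot":[0,0,0.984],"fingers":-1}])

```text
time_s: 39.4
tcp_pos: [0.5212, -0.1786, 0.1534]
eef_rot: [-179.8, -0.1, 125.7]
contact_force: [0.6, 0.2, -3.4]
gripper_width: 0.0096
gripper_force: 30.0
```

play_rows(rows=[{"slide":[-0.167,-0.138,0],"delta_rot":[0,0,0.984],"fingers":-1},{"slide":[-0.167,-0.138,0],"delta_rot":[0,0,0.984],"fingers":-1},{"slide":[-0.167,-0.138,0],"delta_rot":[0,0,0.984],"fingers":-1},{"slide":[0,0,0],"delta_rot":[0,0,0],"fingers":-1},{"slide":[0,0,0],"delta_rot":[0,0,0],"fingers":-1},{"slide":[0,0,0],"delta_rot":[0,0,0],"fingers":-1}])

```text
time_s: 40.15
tcp_pos: [0.508, -0.2732, 0.1549]
eef_rot: [-179.9, -0.0, 112.4]
contact_force: [0.6, 0.4, -3.7]
gripper_width: 0.0096
gripper_force: 30.0
```

Run:
```python
from wr import *
s,c=wrist("w5"); print(s["tcp_pos"],s["eef_rot"],s["joints"])
a=np.radians(-67.8)
for dx,dy in[(-.043,.03),(-.043,-.03),(.043,.03),(.043,-.03),(-.0675,.085),(-.0675,-.085)]:
    print(dx,dy,proj(c,[.507+dx*np.cos(a)-dy*np.sin(a),-.275+dx*np.sin(a)+dy*np.cos(a),.018]).round(0))
plan([(.507,-.275,.155,112.2)])
```

```text
[ 0.50804398 -0.27321468  0.15492137] [-1.79943950e+02 -4.29717718e-02  1.12392102e+02] [-8.85535481e+00  1.46999137e+01 -1.75993626e+01 -9.05857731e-03
 -5.77709342e+01 -1.48747687e+02]
-0.043 0.03 [[316. 158.]]
-0.043 -0.03 [[253. 157.]]
0.043 0.03 [[314. 242.]]
0.043 -0.03 [[256. 242.]]
-0.0675 0.085 [[376. 131.]]
-0.0675 -0.085 [[193. 131.]]
at [ 0.5082 -0.2732  0.1552] [-180.    -0.   112.4] F [-1.1 -0.4 -4.3] w 0.0097 t 40.2
-> (0.507, -0.275, 0.155, 112.2) N 1 slide [-0.008, -0.012, 0.001] rot [-0.007, -0.006, 0.043]
```

View pics/w5.png

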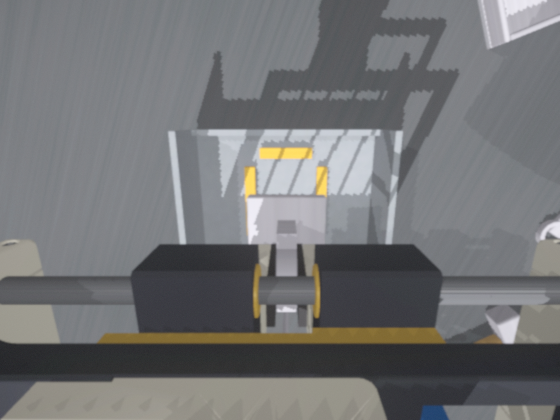

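The pocket side strips' inner edges are at columns 255 and 317 (centre 286, which is the tool's column). The front strip's inner edge is at row 159, predicted 158. Aligned, so I lower.

play_rows(rows=[{"slide":[-0.008,-0.004,0.15],"delta_rot":[0,0,0.03],"fingers":-1},{"slide":[0,0,0.25],"delta_rot":[0,0,0],"fingers":-1},{"slide":[0,0,0.2],"delta_rot":[0,0,0],"fingers":-1},{"slide":[0,0,0.15],"delta_rot":[0,0,0],"fingers":-1},{"slide":[0,0,0.04],"delta_rot":[0,0,0],"fingers":-1},{"slide":[0,0,0],"delta_rot":[0,0,0],"fingers":-1},{"slide":[0,0,0],"delta_rot":[0,0,0],"fingers":-1},{"slide":[0,0,0],"delta_rot":[0,0,0],"fingers":-1}])

```text
time_s: 41.2
tcp_pos: [0.5087, -0.2753, 0.0381]
eef_rot: [179.9, 0.1, 112.2]
contact_force: [0.5, -0.2, -3.3]
gripper_width: 0.01
gripper_force: 30.0
```

play_rows(rows=[{"slide":[0,0,0.04],"delta_rot":[0,0,0],"fingers":-1},{"slide":[0,0,0.037],"delta_rot":[0,0,0],"fingers":-1},{"slide":[0,0,0],"delta_rot":[0,0,0],"fingers":-1},{"slide":[0,0,0],"delta_rot":[0,0,0],"fingers":-1},{"slide":[0,0,0],"delta_rot":[0,0,0],"fingers":-1}])

```text
time_s: 41.82
tcp_pos: [0.5079, -0.2752, 0.0254]
eef_rot: [-180.0, -0.0, 112.2]
contact_force: [-0.4, -0.4, -3.5]
gripper_width: 0.0095
gripper_force: 30.0
```

play_rows(rows=[{"slide":[0,0,0],"delta_rot":[0,0,0],"fingers":-0.3},{"slide":[0,0,0],"delta_rot":[0,0,0],"fingers":-0.3},{"slide":[0,0,0],"delta_rot":[0,0,0],"fingers":-0.3},{"slide":[0,0,-0.15],"delta_rot":[0,0,0],"fingers":-0.3},{"slide":[0,0,-0.35],"delta_rot":[0,0,0],"fingers":-0.3},{"slide":[0,0,-0.35],"delta_rot":[0,0,0],"fingers":-0.3},{"slide":[0,0,0],"delta_rot":[0,0,0],"fingers":-0.3}])

```text
time_s: 42.7
tcp_pos: [0.5108, -0.2761, 0.1581]
eef_rot: [179.6, 0.3, 112.2]
contact_force: [-0.0, 0.3, -0.3]
gripper_width: 0.0306
gripper_force: 0.0
```

play_rows(rows=[{"slide":[0,0,-0.4],"delta_rot":[0,0,0],"fingers":-0.3},{"slide":[0,0,-0.4],"delta_rot":[0,0,0],"fingers":-0.3},{"slide":[0,0,-0.2],"delta_rot":[0,0,0],"fingers":-0.3},{"slide":[0,0,0],"delta_rot":[0,0,0],"fingers":-0.3},{"slide":[0,0,0],"delta_rot":[0,0,0],"fingers":-0.3},{"slide":[0,0,0],"delta_rot":[0,0,0],"fingers":-0.3}])

```text
time_s: 43.45
tcp_pos: [0.5075, -0.2751, 0.3015]
eef_rot: [-179.9, -0.1, 112.2]
contact_force: [0.4, -0.4, 0.3]
gripper_width: 0.0307
gripper_force: 0.0
```

Run:
```python
from wr import *
s,c=wrist("w6"); print(s["tcp_pos"],s["eef_rot"],s["joints"])
plan([(.5424,-.3582,.305,-157.4)])
plan([(.5424,-.3582,.305,22.6)])
```

```text
[ 0.50748285 -0.27505159  0.30150594] [-1.79885439e+02 -8.89394707e-02  1.12182080e+02] [-9.06179437e+00  9.16728107e+00 -4.95498883e+00 -1.71266267e-02
 -7.60218079e+01 -1.48751879e+02]
at [ 0.5076 -0.2751  0.3017] [-1.799e+02 -1.000e-01  1.122e+02] F [ 0.9  0.8 -0.3] w 0.0309 t 43.5
-> (0.5424, -0.3582, 0.305, -157.4) N 20 slide [-0.025, -0.023, -0.001] rot [-0.0, -0.002, -0.986]
at [ 0.5076 -0.2751  0.3017] [-1.799e+02 -1.000e-01  1.122e+02] F [ 0.9  0.8 -0.3] w 0.0309 t 43.5
-> (0.5424, -0.3582, 0.305, 22.6) N 20 slide [-0.024, 0.023, -0.001] rot [-0.002, 0.0, 0.977]
```

View pics/w6.png

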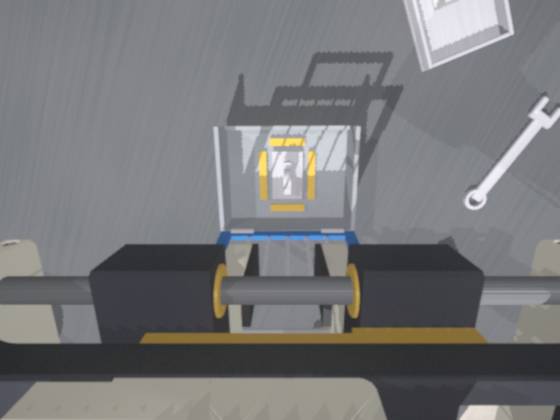

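The lug sits inside the pocket (plate at columns 272–304, rows 149–199, within strips 268–307, 146–205), length front to back. Back to the handle.

play_rows(rows=[{"slide":[-0.025,-0.023,0],"delta_rot":[0,0,-0.986],"fingers":-0.3},{"slide":[-0.025,-0.023,0],"delta_rot":[0,0,-0.986],"fingers":-0.3},{"slide":[-0.025,-0.023,0],"delta_rot":[0,0,-0.986],"fingers":-0.3},{"slide":[-0.025,-0.023,0],"delta_rot":[0,0,-0.986],"fingers":-0.3},{"slide":[-0.025,-0.023,0],"delta_rot":[0,0,-0.986],"fingers":-0.3},{"slide":[-0.025,-0.023,0],"delta_rot":[0,0,-0.986],"fingers":-0.3},{"slide":[-0.025,-0.023,0],"delta_rot":[0,0,-0.986],"fingers":-0.3},{"slide":[-0.025,-0.023,0],"delta_rot":[0,0,-0.986],"fingers":-0.3}])

```text
time_s: 44.5
tcp_pos: [0.5046, -0.3153, 0.3021]
eef_rot: [-180.0, -0.1, 148.5]
contact_force: [0.5, 0.4, -0.1]
gripper_width: 0.0303
gripper_force: 0.0
```

play_rows(rows=[{"slide":[-0.025,-0.023,0],"delta_rot":[0,0,-0.986],"fingers":-0.3},{"slide":[-0.025,-0.023,0],"delta_rot":[0,0,-0.986],"fingers":-0.3},{"slide":[-0.025,-0.023,0],"delta_rot":[0,0,-0.986],"fingers":-0.3},{"slide":[-0.025,-0.023,0],"delta_rot":[0,0,-0.986],"fingers":-0.3},{"slide":[-0.025,-0.023,0],"delta_rot":[0,0,-0.986],"fingers":-0.3},{"slide":[-0.025,-0.023,0],"delta_rot":[0,0,-0.986],"fingers":-0.3},{"slide":[-0.025,-0.023,0],"delta_rot":[0,0,-0.986],"fingers":-0.3},{"slide":[-0.025,-0.023,0],"delta_rot":[0,0,-0.986],"fingers":-0.3}])

```text
time_s: 45.5
tcp_pos: [0.5257, -0.3495, 0.302]
eef_rot: [180.0, -0.1, -175.4]
contact_force: [-0.8, 0.8, 0.2]
gripper_width: 0.0306
gripper_force: 0.0
```

play_rows(rows=[{"slide":[-0.025,-0.023,0],"delta_rot":[0,0,-0.986],"fingers":-0.3},{"slide":[-0.025,-0.023,0],"delta_rot":[0,0,-0.986],"fingers":-0.3},{"slide":[-0.025,-0.023,0],"delta_rot":[0,0,-0.986],"fingers":-0.3},{"slide":[-0.025,-0.023,0],"delta_rot":[0,0,-0.986],"fingers":-0.3},{"slide":[0,0,0],"delta_rot":[0,0,0],"fingers":-0.3},{"slide":[0,0,0],"delta_rot":[0,0,0],"fingers":-0.3},{"slide":[0,0,0],"delta_rot":[0,0,0],"fingers":-0.3}])

```text
time_s: 46.38
tcp_pos: [0.543, -0.3599, 0.303]
eef_rot: [180.0, -0.0, -157.5]
contact_force: [-0.1, 0.0, 0.0]
gripper_width: 0.0309
gripper_force: 0.0
```

Run:
```python
from wr import *
s,c=wrist("w7"); print(c["cx"])
plan([(.5424,-.3582,.225,-157.4)])
```

```text
286.1516553714168
at [ 0.543  -0.3599  0.3031] [-180.     0.  -157.5] F [-0.   0.3  1.3] w 0.0306 t 46.425
-> (0.5424, -0.3582, 0.225, -157.4) N 2 slide [-0.0, 0.006, 0.26] rot [-0.0, 0.0, -0.007]
```

View pics/w7.png

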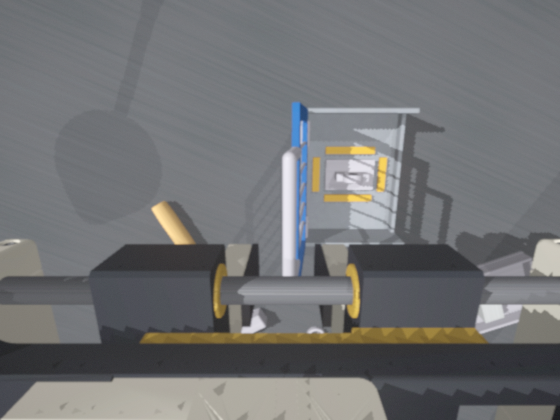

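The bar is at column 290, between the fingers. Descend and pinch.

play_rows(rows=[{"slide":[0,0.015,0.17],"delta_rot":[0,0,0],"fingers":-0.3},{"slide":[0,0,0.18],"delta_rot":[0,0,0],"fingers":-0.3},{"slide":[0,0,0.17],"delta_rot":[0,0,0],"fingers":-0.3},{"slide":[0,0,0],"delta_rot":[0,0,0],"fingers":-1},{"slide":[0,0,0],"delta_rot":[0,0,0],"fingers":-1},{"slide":[0,0,0],"delta_rot":[0,0,0],"fingers":-1},{"slide":[0,0,0],"delta_rot":[0,0,0],"fingers":-1},{"slide":[0,0,0],"delta_rot":[0,0,0],"fingers":-1}], squeeze=25)

```text
time_s: 47.42
tcp_pos: [0.5429, -0.3582, 0.2266]
eef_rot: [-179.9, 0.1, -157.4]
contact_force: [1.2, 1.8, 6.0]
gripper_width: 0.0095
gripper_force: 25.0
```

play_rows(rows=[{"slide":[0,0.06,-0.006],"delta_rot":[0,0,0],"fingers":-1},{"slide":[0,0.12,-0.005],"delta_rot":[0,0,0],"fingers":-1},{"slide":[0,0.12,0.007],"delta_rot":[0,0,0],"fingers":-1},{"slide":[0,0.119,0.019],"delta_rot":[0,0,0],"fingers":-1},{"slide":[0,0,0],"delta_rot":[0,0,0],"fingers":-1},{"slide":[0,0,0],"delta_rot":[0,0,0],"fingers":-1}])

```text
time_s: 48.18
tcp_pos: [0.518, -0.298, 0.223]
eef_rot: [179.9, 0.0, -157.4]
contact_force: [2.5, 5.0, 8.0]
gripper_width: 0.0091
gripper_force: 25.0
```

play_rows(rows=[{"slide":[0,0.116,0.031],"delta_rot":[0,0,0],"fingers":-1},{"slide":[0,0.113,0.041],"delta_rot":[0,0,0],"fingers":-1},{"slide":[0,0.108,0.053],"delta_rot":[0,0,0],"fingers":-1},{"slide":[0,0,0],"delta_rot":[0,0,0],"fingers":-1},{"slide":[0,0,0],"delta_rot":[0,0,0],"fingers":-1}])

```text
time_s: 48.8
tcp_pos: [0.4983, -0.2506, 0.2028]
eef_rot: [179.8, 0.0, -157.4]
contact_force: [4.0, 6.2, 0.9]
gripper_width: 0.0089
gripper_force: 25.0
```

play_rows(rows=[{"slide":[0,0.102,0.063],"delta_rot":[0,0,0],"fingers":-1},{"slide":[0,0.096,0.073],"delta_rot":[0,0,0],"fingers":-1},{"slide":[0,0.088,0.082],"delta_rot":[0,0,0],"fingers":-1},{"slide":[0,0.079,0.09],"delta_rot":[0,0,0],"fingers":-1},{"slide":[0,0,0],"delta_rot":[0,0,0],"fingers":-1},{"slide":[0,0,0],"delta_rot":[0,0,0],"fingers":-1}])

```text
time_s: 49.55
tcp_pos: [0.478, -0.2014, 0.1561]
eef_rot: [180.0, 0.1, -157.4]
contact_force: [10.7, -2.3, -9.4]
gripper_width: 0.0092
gripper_force: 25.0
```

play_rows(rows=[{"slide":[0,0.062,0.098],"delta_rot":[0,0,0],"fingers":-1},{"slide":[0,0.055,0.104],"delta_rot":[0,0,0],"fingers":-1},{"slide":[0,0.045,0.109],"delta_rot":[0,0,0],"fingers":-1},{"slide":[0,0.037,0.114],"delta_rot":[0,0,0],"fingers":-1},{"slide":[0,0,0],"delta_rot":[0,0,0],"fingers":-1},{"slide":[0,0,0],"delta_rot":[0,0,0],"fingers":-1}])

```text
time_s: 50.3
tcp_pos: [0.4665, -0.1743, 0.0931]
eef_rot: [-180.0, 0.1, -157.4]
contact_force: [8.9, -1.9, -5.6]
gripper_width: 0.0091
gripper_force: 25.0
```

play_rows(rows=[{"slide":[0,0.022,0.115],"delta_rot":[0,0,0],"fingers":-1},{"slide":[0,0.012,0.1],"delta_rot":[0,0,0],"fingers":-1},{"slide":[0,0.003,0.05],"delta_rot":[0,0,0],"fingers":-1},{"slide":[0,0,0],"delta_rot":[0,0,0],"fingers":-1},{"slide":[0,0,0],"delta_rot":[0,0,0],"fingers":-1}])

```text
time_s: 50.92
tcp_pos: [0.4644, -0.1695, 0.0538]
eef_rot: [-179.9, 0.1, -157.4]
contact_force: [8.6, -4.6, -4.1]
gripper_width: 0.0092
gripper_force: 25.0
```

play_rows(rows=[{"slide":[0,0,0.02],"delta_rot":[0,0,0],"fingers":-1},{"slide":[0,0,0.02],"delta_rot":[0,0,0],"fingers":-1},{"slide":[0,0,0],"delta_rot":[0,0,0],"fingers":-1},{"slide":[0,0,0],"delta_rot":[0,0,0],"fingers":-1},{"slide":[0,0,0],"delta_rot":[0,0,0],"fingers":-1}])

```text
time_s: 51.55
tcp_pos: [0.4649, -0.1695, 0.0508]
eef_rot: [-179.9, 0.1, -157.3]
contact_force: [-3.0, 4.1, 32.0]
gripper_width: 0.0089
gripper_force: 25.0
```

The bar meets its stop (32 N up). I ease off, release and rise.

play_rows(rows=[{"slide":[0,0,-0.014],"delta_rot":[0,0,0],"fingers":-1},{"slide":[0,0,0],"delta_rot":[0,0,0],"fingers":-0.4},{"slide":[0,0,0],"delta_rot":[0,0,0],"fingers":-0.4},{"slide":[0,0,0],"delta_rot":[0,0,0],"fingers":-0.4},{"slide":[0,0,-0.2],"delta_rot":[0,0,0],"fingers":-0.4},{"slide":[0,0,-0.4],"delta_rot":[0,0,0],"fingers":-0.4},{"slide":[0,0,-0.4],"delta_rot":[0,0,0],"fingers":-0.4}])

```text
time_s: 52.42
tcp_pos: [0.463, -0.1698, 0.2013]
eef_rot: [179.9, -0.1, -157.4]
contact_force: [0.6, -0.5, -0.2]
gripper_width: 0.0266
gripper_force: 0.0
```

play_rows(rows=[{"slide":[0.3,0,-0.2],"delta_rot":[0,0,0],"fingers":-0.4},{"slide":[0.35,0,0],"delta_rot":[0,0,0],"fingers":-0.4},{"slide":[0.35,0.3,0],"delta_rot":[0,0,0],"fingers":-0.4},{"slide":[0,0.4,0],"delta_rot":[0,0,0],"fingers":-0.4},{"slide":[0,0.4,0],"delta_rot":[0,0,0],"fingers":-0.4},{"slide":[0,0,0],"delta_rot":[0,0,0],"fingers":-0.4},{"slide":[0,0,0],"delta_rot":[0,0,0],"fingers":-0.4}])

```text
time_s: 53.3
tcp_pos: [0.2737, -0.0865, 0.2309]
eef_rot: [180.0, 0.0, -157.3]
contact_force: [-0.3, -0.4, -0.0]
gripper_width: 0.0263
gripper_force: 0.0
```

Run:
```python
from wr import *
t=r.capture("top");s=r.capture("scene");pickle.dump(t,open("top4.pkl","wb"));pickle.dump(s,open("scene4.pkl","wb"))
a=cv2.resize(s["image"][125:275,110:400],None,fx=2.75,fy=2.75,interpolation=cv2.INTER_CUBIC)[:, :797]
b=cv2.resize(t["image"][180:250,180:450],(797,188))
cv2.imwrite("pics/f.png",np.vstack([a,b]))
import jig
v=[.507,-.275,np.radians(-67.8),0,.0668]
for A in (0,.05,.1):
    v[3]=A; print(A,[proj(s,jig.pt(v,'g',X)).round(1)[0].tolist() for X in[(-.18,.053,.003),(-.18,-.053,.003)]])
print(r.get_state()["tcp_pos"])
```

```text
nest [ 0.5085 -0.279  -1.1767  0.1903  0.0668] -67.41851825612403 7.046436927392101
[[-0.2871  0.3947 -1.0082 -1.0574 -0.0313  0.3678 -0.7259 -0.7197  0.0898
   1.2925 -0.3948 -1.1228  1.5998 -1.0205 -0.0975 -0.9593]
 [-0.6485  0.9245 -0.1246  0.3027 -0.9333  0.6062  0.005  -0.3875 -0.0333
   0.1911 -1.004  -0.02   -0.5328  0.1655  1.2256 -0.5705]]
handle 0 [ 0.4651 -0.1745  0.075 ]
handle 0.1902681972856869 [ 0.4665 -0.178   0.109 ]
handle 0.6 [ 0.4778 -0.2051  0.1761]
handle 1.0 [ 0.4978 -0.2532  0.2251]
handle 1.4 [ 0.5236 -0.3151  0.2499]
handle 1.7 [ 0.5442 -0.3648  0.2501]
0 [[186.9, 178.3], [189.8, 150.3]]
0.05 [[186.2, 176.2], [189.1, 148.1]]
0.1 [[185.4, 174.1], [188.4, 145.8]]
[ 0.2736 -0.0875  0.2307]
```

View pics/f.png

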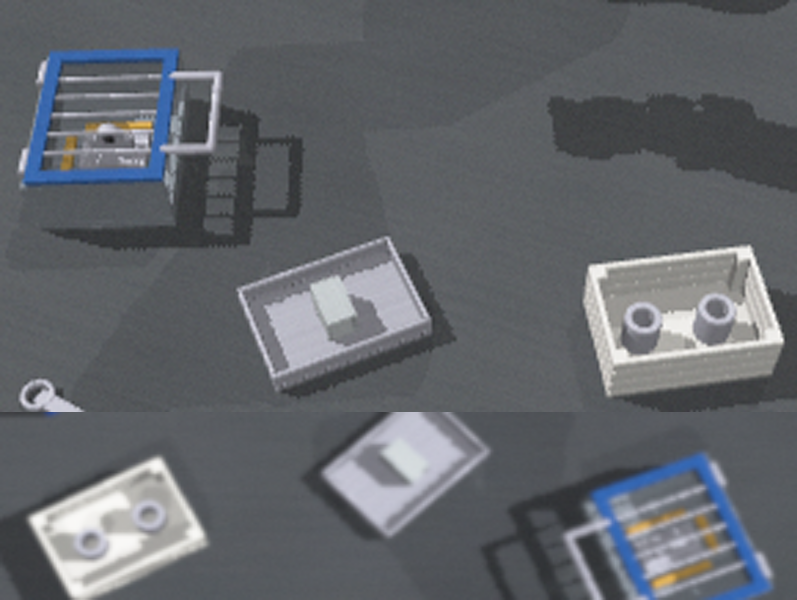

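The bushings stand in the crate at (641,325) and (715,315), and the stub lies in the tray at (333,305). The guard lies flat over the lug: handle ends (219,74) and (213,151) match angle 0. Handing in.

```bash
python3 -c "
from plant import r
print(r.close_job())"
```

```text
the job is handed in; nothing more can be done
None
```

The job is handed in after about 53 s of robot time: both bushings stand in the small white crate, the stub lies in the tray, and the lug is in the jig pocket with the guard closed. The last pictures show this, with the gripper clear of everything; the hand-in returned no verdict.

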